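# Start the flow cell's second hand bolt by feel

### The arm

A 6-joint arm with a two-finger parallel gripper is mounted at the origin on a cart in front of the work surface, level with it; the furniture and walls round the work are solid. World frame = base frame: x ahead of the robot, y to its left, z up, the work surface at z = 0. Lengths are in m, angles in rad, forces in N, time in s.
With the tool pointing down it reaches from about 0.225 to 0.875 m from the base axis. Payload 3.4 kg.
Tool frame: the origin (TCP) lies midway between the tips of the shut fingers; the grasp point (between the pads) lies 19 mm behind it; z points along the fingers, y is the line along which they close (so a half turn about z gives the same grasp; the last joint's range is limited). The gripper opens to 85 mm and grips with 20 to 120 N. Pads are 22 mm wide; open, the fingers measure 114 mm over their backs; the gripper's body (76 mm by 85 mm) begins 54 mm behind the grasp point. The pads swing forward as they close: fully open they stand 13 mm farther back than shut.
Start: joints at [1.027, 0.276, 1.505, -0, 1.361, -0.121], TCP at [0.236, 0.524, 0.231] pointing down, gripper open.
Joint ranges: [-2.89, 2.89], [-0.75, 2.08], [0.22, 2.7], [-1.18, 4.32], [0.11, 2.71], [-2.7, 2.7]. Speed limits (rad/s): [2.57, 2.57, 3.14, 3.14, 3.14, 3.14].

### API

Orientations are given as a unit quaternion [x, y, z, w].
In Python, from bench import sensors, imaging, bot gives the robot as it stands.
- The arm moves only by the tool play_rows, never from a script. Its argument "steps" is a list of rows, each an object of numbers: "ax", "ay", "az": the turn, a rotation vector about the tool's x, y, z in rad; "x", "y", "z": the shift along the tool's x, y, z in m; "jaw": the closure in counts, from 0 (fully open) to 255 (shut). A call has 1 to 20 rows; each row shifts and turns the commanded pose from where the row before left it, along the tool's axes as they then stand; what a row does not reach is not made up. A row lasts 1/10 s, in which the tool goes at most 50 mm and 8.59 degrees, less where a joint would pass 70% of its speed; a pose out of reach is approached as far as the arm can. A call with a gripper value outside its range is refused whole. The fingers move at their own pace and stop on an object; "squeeze" is the grip in N (left out, the last holds). Time passes only in rows, so rows that do not move let the fingers close. It gives the time, the measured TCP pose, the force, the opening and the grip force at its end, in the units of the state.
- sensors.sense(): the state, without advancing time (a new reading comes with each control period).
- imaging.camera(name): name is "scene" or "top"; returns the picture (480x640x3 uint8, blue, green, red); there is no depth.
- imaging.camera_model(name): a dict with "intrinsics" (3x3 intrinsics, pixels), "dist" ([k1, k2, p1, p2, k3] as OpenCV has them; the pictures are not rectified), "world_to_cam" (4x4, takes a point from world to camera coordinates). Camera axes: x right, y down, z forward; pixel columns grow to the right and rows downward; lengths in m; the calibration is good to about 2 mm. A picture is of the moment at which its call begins. camera_model takes no time and is no camera call.
- bot.finish_job(): hands the job in; it is judged then, once.
The state is a dict: "clock": time; "joints": joint angles; "qd": joint speeds; "joint_torque": joint torques, N m; "eef_pos": TCP position; "tcp_rot": TCP orientation; "ft_force": force on the tool from outside, world axes, zero at the start; "ft_torque": the same for the moment, N m; "grip_width": finger opening in m; "finger_force": force on a finger pad.
Only numpy, scipy, OpenCV 4.12 (cv2) and the standard library are available. Lean on these libraries where they do the work, as an engineer would, in place of code of your own. Each camera call takes 0.05 s, during which the arm holds its last target. There are 200 camera calls.

### The job

One of the two tee-headed hand bolts on the flow cell stands proud because its thread has not been started. Turn that bolt backward (anticlockwise from above) just until you feel it drop into the start of its thread, then turn it forward (clockwise) one full turn so that it is properly started, and finish with the gripper still closed on its head, holding it there. Leave the other bolt and the things on the bench alone.

Things in the scene. Friction and masses are not known exactly. Their poses are not given: they have to be found in the camera images.
- flow_cell: Aluminium base plate 184 (x) x 84 (y) mm, top 14 mm above the bench, fixed, at any yaw: 10 mm high dark ring with a window in the middle, a round threaded boss (38 mm across, top 44 mm above the bench) 62 mm from the centre at each end. Proud bolt in the boss at its +x end, tightened one at -x. Origin on the bench under the plate's centre, z up.
- tee_centre (a point): Centre of the proud bolt's tee head, on the bolt's vertical axis: a black bar 48 mm long (its x axis), 12 mm thick (y), 24 mm high (z, up), edges rounded, one end marked by a red band and dot. Its underside is 22 mm above the boss top when bolt_sink is 0.
- tee_head: The proud bolt's tee head itself; origin 34 mm below tee_centre. The captive 0.3 kg bolt can only turn and move up and down. It turns very easily (0.01 N m) and rests on the thread by its weight, so it drops only when not gripped tightly: fingers a few mm wider apart than the bar turn it and let it sink; a clamped bolt drops on release.
- tee_red_end (a point): Top of the red-marked end of the proud bolt's tee head, 24 mm from the bolt's axis.
- tee_bolt (a joint): Turn of the proud bolt in rad, growing clockwise seen from above (forward). 0 is where the thread begins: turned backward, the bolt falls between 0 and about -0.15. At the start 0.5 to 2.4; stops at -3 and 8.5. The thread's lead is 8 mm a turn.
- bolt_sink (a joint): How far the bolt has sunk, in m: 0 at the highest point, just before the drop; turned backward it rises by 1.3 mm a rad, at the drop it falls 8 mm, to about 0.008, and one turn forward from there it is at about 0.016. There is 1.5 mm of up and down play in the thread.
- home_red_end (a point): Top of the red-marked end of the other, tightened bolt's tee head (same bar, its underside 3.6 mm above its boss, top 72 mm above the bench), 24 mm from that bolt's axis.
- petri_dish: Bystander: lidded culture dish, 72 mm across, 15 mm high; origin at the centre of its underside.
- bench_timer: Bystander: white bench timer 30 x 80 x 56 mm; origin at the centre of its underside.
- yellow_pot: Bystander: sample pot with yellow lid, 46 mm across, 55 mm high; origin at the centre of its underside.
- marker: Bystander: black-and-white marker pen lying down, 135 mm long; origin at the centre of its underside.
Mind the look-alikes: they are no part of the job. There is more than one size of the flow_cell; the one meant has the size given above.

How it is judged:
By the outcome, as a careful person would: the job done as asked, in the order asked, and still so for the second after the job is handed in, while the arm keeps its last pose, push and grip.
It also fails if it takes over 67 s, if anything falls off the work surface, if the arm or the gripper's body presses on something with over 40 N, if the wrist force passes 120 N, or if a joint passes its speed limit or range.

## Working session

There is one attempt and no reset: what is moved stays moved. The work goes in short steps, Python scripts to look and compute and a tool call to move; the robot and the scene stay as the last step left them, time stands still between calls to the robot, and variables do not carry over. Pictures are saved under pics/ and viewed, at most 13 in all, crops included, and the job is handed in when it is done.

Besides the shell and the picture viewer there is one more tool, called after ">>>" by a JSON object that holds its "method" and its "body". play_rows: Moves the arm, as the interface text tells. Its arguments: {"type":"object","properties":{"steps":{"type":"array"},"squeeze":{"type":"number"}},"required":["steps"]}

```bash
mkdir -p pics
cat > h.py <<'E'
import numpy as np, cv2
from bench import sensors, imaging, bot
def model(n):
    m=imaging.camera_model(n); return np.array(m["intrinsics"],float),np.array(m["dist"],float),np.array(m["world_to_cam"],float)
def px2w(n,uv,z):
    K,d,T=model(n); uv=np.array(uv,float).reshape(-1,1,2)
    r=cv2.undistortPoints(uv,K,d).reshape(-1,2); r=np.c_[r,np.ones(len(r))]
    R,t=T[:3,:3],T[:3,3]; c=-R.T@t; D=r@R
    return c+D*((z-c[2])/D[:,2])[:,None]
def w2px(n,P):
    K,d,T=model(n); return cv2.projectPoints(np.array(P,float).reshape(-1,3),cv2.Rodrigues(T[:3,:3])[0],T[:3,3],K,d)[0].reshape(-1,2)
E
python3 - <<'E'
from h import *
for n in("scene","top"):
    cv2.imwrite(f"pics/{n}0.png",imaging.camera(n))
    T=model(n)[2]; print(n,-T[:3,:3].T@T[:3,3])
s=sensors.sense();print({k:np.round(v,3) for k,v in s.items()})
E
```

```text
scene [-0.19879159  0.96226693  0.81285658]
top [0.42566908 0.12541216 1.26748178]
{'clock': np.float64(0.1), 'joints': array([ 1.027,  0.277,  1.506, -0.   ,  1.361, -0.121]), 'qd': array([-0.001, -0.001, -0.003,  0.001,  0.002, -0.001]), 'joint_torque': array([ 0.000e+00, -4.177e+01, -2.464e+01, -0.000e+00,  6.000e-03,
        0.000e+00]), 'eef_pos': array([0.236, 0.524, 0.231]), 'tcp_rot': array([ 0.21 ,  0.978, -0.001, -0.   ]), 'ft_force': array([ 0.772, -0.15 , -0.229]), 'ft_torque': array([ 0.054, -0.046, -0.001]), 'finger_force': np.float64(0.0), 'grip_width': np.float64(0.085)}
```

View pics/top0.png

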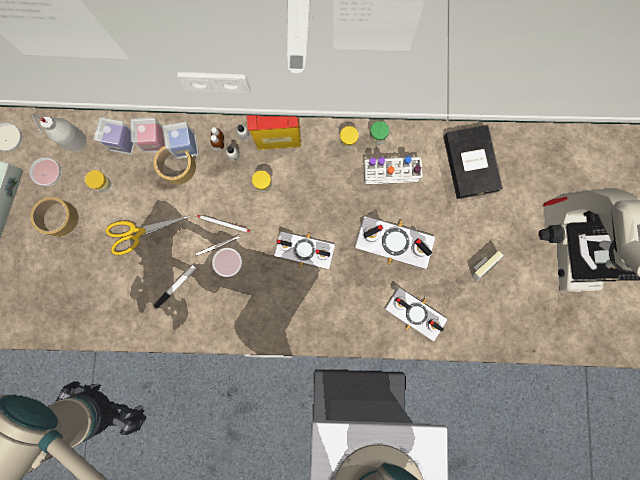

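View pics/scene0.png

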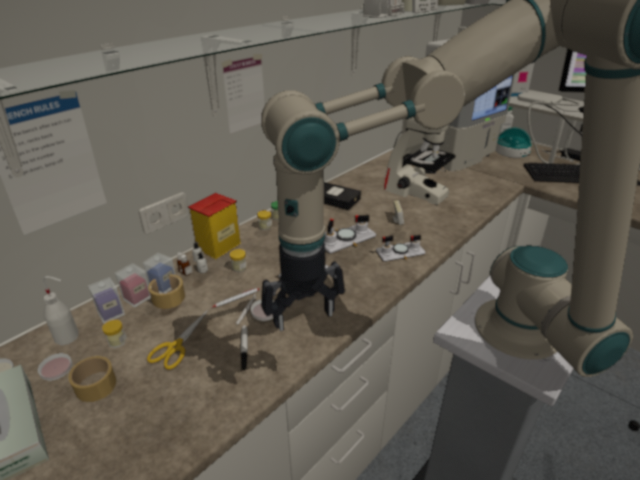

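Three flow cells appear in the top view, at (304,250), (396,241) and (416,313). I'll measure their plate sizes and enlarge the crop.

Run:
```python
from h import *
im=cv2.imread("pics/top0.png")
c=im[205:350,265:460]; cv2.imwrite("pics/crop1.png",cv2.resize(c,None,fx=4,fy=4,interpolation=cv2.INTER_CUBIC))
hsv=cv2.cvtColor(im,cv2.COLOR_BGR2HSV)
m=((hsv[...,1]<40)&(hsv[...,2]>150)).astype(np.uint8); m[:205]=0;m[350:]=0;m[:,:265]=0;m[:,460:]=0
m=cv2.morphologyEx(m,cv2.MORPH_CLOSE,np.ones((5,5)))
for k in cv2.findContours(m,cv2.RETR_EXTERNAL,cv2.CHAIN_APPROX_NONE)[0]:
    if cv2.contourArea(k)<300: continue
    w=px2w("top",k.reshape(-1,2),0.014)[:,:2].astype(np.float32)
    print(k.reshape(-1,2).mean(0),cv2.minAreaRect(w*1000))
```

```text
[416.45390071 314.42553191] ((408.9932556152344, -85.182861328125), (138.68051147460938, 63.87407684326172), 58.173526763916016)
[304.12820513 249.67948718] ((556.9444580078125, 189.81668090820312), (140.72708129882812, 62.974857330322266), 77.85731506347656)
[398.86134454 242.60504202] ((582.4639892578125, -32.98089599609375), (182.80978393554688, 83.74152374267578), 75.04102325439453)
```

View pics/crop1.png

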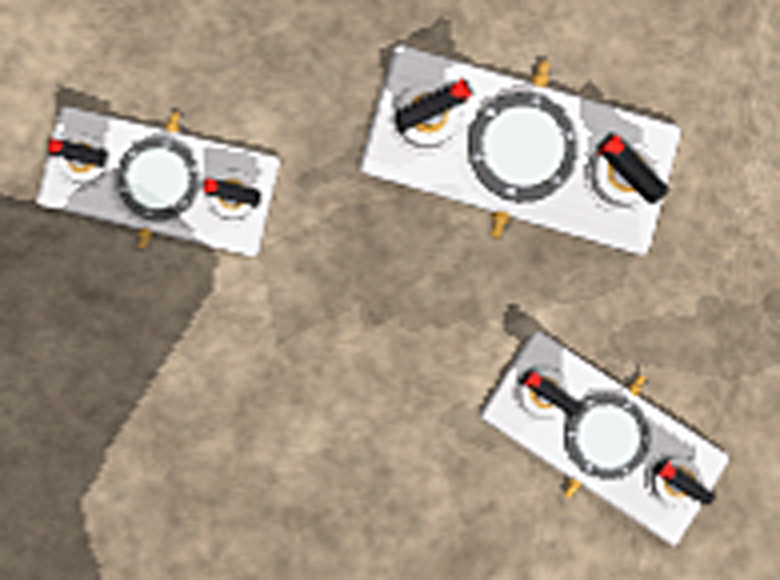

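The cell at (396,241) measures 183 x 84 mm, which fits the description. The other two, at (304,250) and (416,313), measure about 140 x 63 mm, so they are look-alikes. In the crop its two heads are at (432,105) and (635,168). I'll use parallax to find which one is proud.

Run:
```python
from h import *
im=cv2.imread("pics/top0.png")
b=cv2.resize(im,None,fx=4,fy=4,interpolation=cv2.INTER_CUBIC)
hsv=cv2.cvtColor(b,cv2.COLOR_BGR2HSV)
red=((hsv[...,1]>150)&((hsv[...,0]<8)|(hsv[...,0]>172))&(hsv[...,2]>110))
blk=(hsv[...,2]<62)
c=np.array([.5825,-.033]); a=np.radians(75.04); d=np.array([np.cos(a),np.sin(a)])
for nm,cc in(("left",(432,105)),("right",(635,168))):
    X,Y=265*4+cc[0],205*4+cc[1]
    w=np.zeros(red.shape,np.uint8); w[Y-48:Y+48,X-52:X+48]=1
    M=((red|blk)&(w>0)).astype(np.uint8)
    n,l,st,_=cv2.connectedComponentsWithStats(M); i=1+st[1:,4].argmax()
    pts=np.argwhere(l==i)[:,::-1]; rp=np.argwhere(red&(w>0))[:,::-1]
    sgn=1 if nm=="left" else -1
    ax=c+sgn*.062*d
    print(nm,"axis",ax, "boss px",w2px("top",[*ax,.044]))
    for z in(.072,.088):
        P=px2w("top",(pts-1.5)/4,z)[:,:2]; r=cv2.minAreaRect((P*1000).astype(np.float32))
        R=px2w("top",(rp-1.5)/4,z)[:,:2].mean(0); C=np.array(r[0])/1000
        v=R-C
        print(" z",z,"rect",np.round(r,1) if 0 else r,"off axis mm",np.round((C-ax)*1000,1),"red dir deg",np.degrees(np.arctan2(v[1],v[0])))
s=sensors.sense()
print(model("scene")[0][0,0],model("top")[0][0,0])
```

```text
left axis [0.59850497 0.02689859] boss px [[371.65894362 233.17437076]]
 z 0.072 rect ((600.0189819335938, 27.393003463745117), (12.657905578613281, 48.084842681884766), 28.68170166015625) off axis mm [1.5 0.5] red dir deg -60.18012489055693
 z 0.088 rect ((597.685546875, 28.70490837097168), (12.488482475280762, 47.4412841796875), 28.68169403076172) off axis mm [-0.8  1.8] red dir deg -60.1802321854089
right axis [ 0.56649503 -0.09289859] boss px [[421.43466405 247.79204887]]
 z 0.072 rect ((565.8673095703125, -90.61254119873047), (46.331668853759766, 14.717849731445312), 45.59841537475586) off axis mm [-0.6  2.3] red dir deg 38.27936464501403
 z 0.088 rect ((563.990966796875, -87.72132873535156), (45.711605072021484, 14.520894050598145), 45.59839630126953) off axis mm [-2.5  5.2] red dir deg 38.279440409523744
461.7391580637725 511.97926865644104
```

Run:
```python
from h import *
im=cv2.imread("pics/scene0.png")
P=[[.5985,.0269,.044],[.5985,.0269,.072],[.5985,.0269,.089],[.5665,-.0929,.044],[.5665,-.0929,.072],[.5665,-.0929,.089]]
q=w2px("scene",P);print(np.round(q,1))
x0,y0=305,195
c=cv2.resize(im[y0:y0+65,x0:x0+90],None,fx=8,fy=8,interpolation=cv2.INTER_CUBIC)
for u,v in q: cv2.circle(c,(int((u-x0+.5)*8),int((v-y0+.5)*8)),3,(0,255,0),-1)
cv2.imwrite("pics/crop2.png",c)
```

```text
[[330.5 233.9]
 [330.6 226.3]
 [330.6 221.6]
 [361.9 222.7]
 [362.3 215.3]
 [362.5 210.7]]
```

View pics/crop2.png

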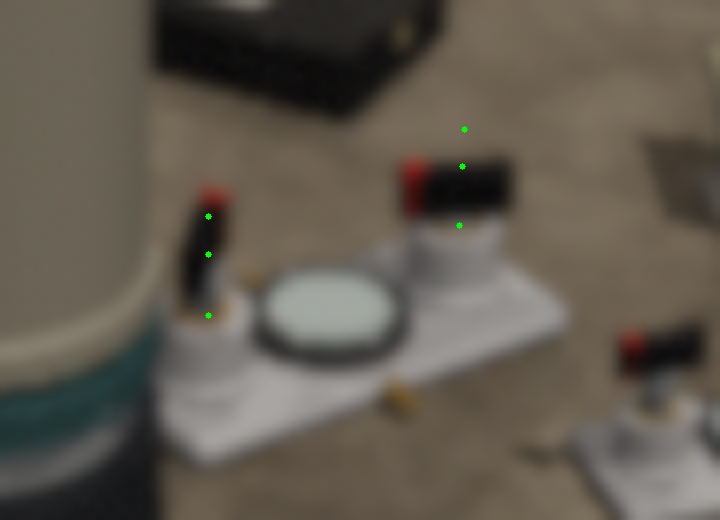

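The crop shows the right head's top on the 72 mm marker with its underside on the boss, so it's the tightened bolt. The left one, at scene (331,222), has its shaft showing and its top near 89 mm, so it's the proud one. It sits near (0.598, 0.028), and its red end points at about -61°. I'll move above it.

>>> {"method": "play_rows", "body": {"steps": [{"x": -0.0334, "y": -0.019, "z": 0.0045, "jaw": 130}, {"x": -0.0334, "y": -0.019, "z": 0.0045}, {"x": -0.0334, "y": -0.019, "z": 0.0045}, {"x": -0.0334, "y": -0.019, "z": 0.0045}, {"x": -0.0334, "y": -0.019, "z": 0.0045}, {"x": -0.0334, "y": -0.019, "z": 0.0045}, {"x": -0.0334, "y": -0.019, "z": 0.0045}, {"x": -0.0334, "y": -0.019, "z": 0.0045}, {"x": -0.0334, "y": -0.019, "z": 0.0045}, {"x": -0.0334, "y": -0.019, "z": 0.0045}, {"x": -0.0334, "y": -0.019, "z": 0.0045}, {"x": -0.0334, "y": -0.019, "z": 0.0045}, {"x": -0.0334, "y": -0.019, "z": 0.0045}, {"x": -0.0334, "y": -0.019, "z": 0.0045}, {"x": -0.0334, "y": -0.019, "z": 0.0045}, {"x": -0.0334, "y": -0.019, "z": 0.0045}, {}, {}], "squeeze": 20}}

```text
$.steps[0]: bad value
```

>>> {"method": "play_rows", "body": {"steps": [{"az": 0.1284}, {"az": 0.1284}, {"az": 0.1284}, {"az": 0.1284}, {"az": 0.1284}, {}, {}]}}

```text
$.steps[0]: bad value
```

```bash
cat >> h.py <<'E'
from scipy.spatial.transform import Rotation as Ro
def st(target=None,bar=None):
    s=sensors.sense(); R=Ro.from_quat(s["tcp_rot"]).as_matrix()
    yaw=np.degrees(np.arctan2(R[1,0],R[0,0]))
    print("t %.2f"%s["clock"],"p",np.round(s["eef_pos"],4),"yaw %.2f"%yaw,"j6 %.3f"%s["joints"][5],"zdir",np.round(R[:,2],3),"F",np.round(s["ft_force"],2),"T",np.round(s["ft_torque"],3),"w %.4f f %.1f"%(s["grip_width"],s["finger_force"]))
    if target is not None: print("tool shift",np.round(R.T@(np.array(target)-s["eef_pos"]),4))
    return s
E
python3 - <<'E'
from h import *
st([.598,.028,.11])
im=imaging.camera("scene"); x0,y0=270,150
cv2.imwrite("pics/s1.png",cv2.resize(im[y0:y0+110,x0:x0+140],None,fx=5,fy=5,interpolation=cv2.INTER_CUBIC)); cv2.imwrite("pics/scene1.png",im)
im=imaging.camera("top"); cv2.imwrite("pics/top1.png",im)
E
```

```text
t 0.10 p [0.2357 0.524  0.2305] yaw 155.78 j6 -0.121 zdir [-0.001 -0.001 -1.   ] F [ 0.77 -0.15 -0.23] T [ 0.054 -0.046 -0.001] w 0.0855 f 0.0
tool shift [-0.5339 -0.3035  0.1209]
```

View pics/s1.png

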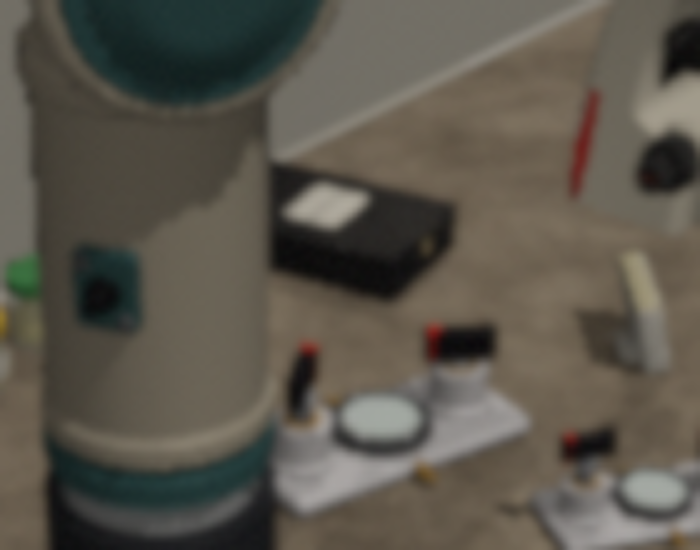

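The move was refused and the arm hasn't moved, so each row probably needs every key. Retrying with complete rows.

>>> {"method": "play_rows", "body": {"steps": [{"ax": 0, "ay": 0, "az": 0, "x": -0.0334, "y": -0.019, "z": 0.0045, "jaw": 130}, {"ax": 0, "ay": 0, "az": 0, "x": -0.0334, "y": -0.019, "z": 0.0045, "jaw": 130}, {"ax": 0, "ay": 0, "az": 0, "x": -0.0334, "y": -0.019, "z": 0.0045, "jaw": 130}, {"ax": 0, "ay": 0, "az": 0, "x": -0.0334, "y": -0.019, "z": 0.0045, "jaw": 130}, {"ax": 0, "ay": 0, "az": 0, "x": -0.0334, "y": -0.019, "z": 0.0045, "jaw": 130}, {"ax": 0, "ay": 0, "az": 0, "x": -0.0334, "y": -0.019, "z": 0.0045, "jaw": 130}, {"ax": 0, "ay": 0, "az": 0, "x": -0.0334, "y": -0.019, "z": 0.0045, "jaw": 130}, {"ax": 0, "ay": 0, "az": 0, "x": -0.0334, "y": -0.019, "z": 0.0045, "jaw": 130}, {"ax": 0, "ay": 0, "az": 0, "x": -0.0334, "y": -0.019, "z": 0.0045, "jaw": 130}, {"ax": 0, "ay": 0, "az": 0, "x": -0.0334, "y": -0.019, "z": 0.0045, "jaw": 130}, {"ax": 0, "ay": 0, "az": 0, "x": -0.0334, "y": -0.019, "z": 0.0045, "jaw": 130}, {"ax": 0, "ay": 0, "az": 0, "x": -0.0334, "y": -0.019, "z": 0.0045, "jaw": 130}, {"ax": 0, "ay": 0, "az": 0, "x": -0.0334, "y": -0.019, "z": 0.0045, "jaw": 130}, {"ax": 0, "ay": 0, "az": 0, "x": -0.0334, "y": -0.019, "z": 0.0045, "jaw": 130}, {"ax": 0, "ay": 0, "az": 0, "x": -0.0334, "y": -0.019, "z": 0.0045, "jaw": 130}, {"ax": 0, "ay": 0, "az": 0, "x": -0.0334, "y": -0.019, "z": 0.0045, "jaw": 130}], "squeeze": 20}}

```text
clock: 1.8
eef_pos: [0.5992, 0.0265, 0.1589]
tcp_rot: [0.21, 0.978, 0.0, -0.0]
ft_force: [1.8, -0.4, 0.9]
grip_width: 0.0419
finger_force: 0.0
```

>>> {"method": "play_rows", "body": {"steps": [{"ax": 0, "ay": 0, "az": 0.1284, "x": 0, "y": 0, "z": 0, "jaw": 130}, {"ax": 0, "ay": 0, "az": 0.1284, "x": 0, "y": 0, "z": 0, "jaw": 130}, {"ax": 0, "ay": 0, "az": 0.1284, "x": 0, "y": 0, "z": 0, "jaw": 130}, {"ax": 0, "ay": 0, "az": 0.1284, "x": 0, "y": 0, "z": 0, "jaw": 130}, {"ax": 0, "ay": 0, "az": 0.1284, "x": 0, "y": 0, "z": 0, "jaw": 130}, {"ax": 0, "ay": 0, "az": 0, "x": 0, "y": 0, "z": 0, "jaw": 130}, {"ax": 0, "ay": 0, "az": 0, "x": 0, "y": 0, "z": 0, "jaw": 130}]}}

```text
clock: 2.5
eef_pos: [0.5985, 0.0279, 0.1592]
tcp_rot: [0.506, 0.862, -0.0, -0.0]
ft_force: [-0.9, 0.4, -0.2]
grip_width: 0.0419
finger_force: 0.0
```

Run:
```python
from h import *
st([.598,.028,.11])
im=imaging.camera("scene"); x0,y0=270,150
cv2.imwrite("pics/s2.png",cv2.resize(im[y0:y0+110,x0:x0+140],None,fx=5,fy=5,interpolation=cv2.INTER_CUBIC)); cv2.imwrite("pics/scene1.png",im)
im=imaging.camera("top"); cv2.imwrite("pics/top1.png",im)
```

```text
t 2.50 p [0.5985 0.0279 0.1592] yaw 119.14 j6 -0.578 zdir [-0.  0. -1.] F [-0.89  0.39 -0.19] T [ 0.038 -0.004  0.004] w 0.0419 f 0.0
tool shift [ 0.0003 -0.0004  0.0492]
```

View pics/s2.png

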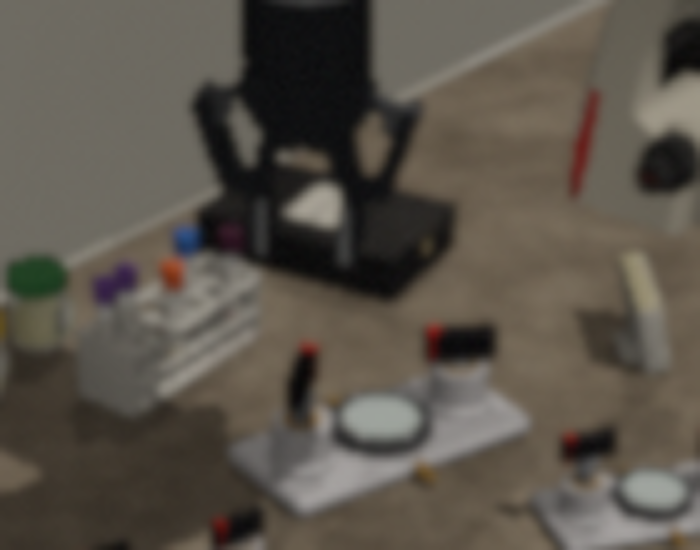

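The scene view shows the fingers straddling the proud bolt: the gap is centred at crop x≈303 and the head is at (303,375). I'll descend and close loosely.

>>> {"method": "play_rows", "body": {"steps": [{"ax": 0, "ay": 0, "az": 0, "x": 0, "y": 0, "z": 0.025, "jaw": 130}, {"ax": 0, "ay": 0, "az": 0, "x": 0, "y": 0, "z": 0.025, "jaw": 130}, {"ax": 0, "ay": 0, "az": 0, "x": 0, "y": 0, "z": 0.025, "jaw": 130}, {"ax": 0, "ay": 0, "az": 0, "x": 0, "y": 0, "z": 0.025, "jaw": 130}, {"ax": 0, "ay": 0, "az": 0, "x": 0, "y": 0, "z": 0, "jaw": 206}, {"ax": 0, "ay": 0, "az": 0, "x": 0, "y": 0, "z": 0, "jaw": 206}, {"ax": 0, "ay": 0, "az": 0, "x": 0, "y": 0, "z": 0, "jaw": 206}, {"ax": 0, "ay": 0, "az": 0, "x": 0, "y": 0, "z": 0, "jaw": 206}, {"ax": 0, "ay": 0, "az": 0, "x": 0, "y": 0, "z": 0, "jaw": 206}]}}

```text
clock: 3.5
eef_pos: [0.5995, 0.0279, 0.0606]
tcp_rot: [0.507, 0.862, 0.001, 0.001]
ft_force: [0.8, 1.2, -0.2]
grip_width: 0.0166
finger_force: 0.3
```

Run:
```python
from h import *
st([.598,.028,.058])
im=imaging.camera("scene"); x0,y0=290,170
cv2.imwrite("pics/s3.png",cv2.resize(im[y0:y0+80,x0:x0+100],None,fx=7,fy=7,interpolation=cv2.INTER_CUBIC)); cv2.imwrite("pics/ref_a.png",im)
```

```text
t 3.50 p [0.5995 0.0279 0.0606] yaw 119.01 j6 -0.576 zdir [ 0.003 -0.    -1.   ] F [ 0.83  1.16 -0.17] T [ 0.058 -0.061  0.06 ] w 0.0166 f 0.3
tool shift [ 0.0008 -0.0012  0.0026]
```

View pics/s3.png

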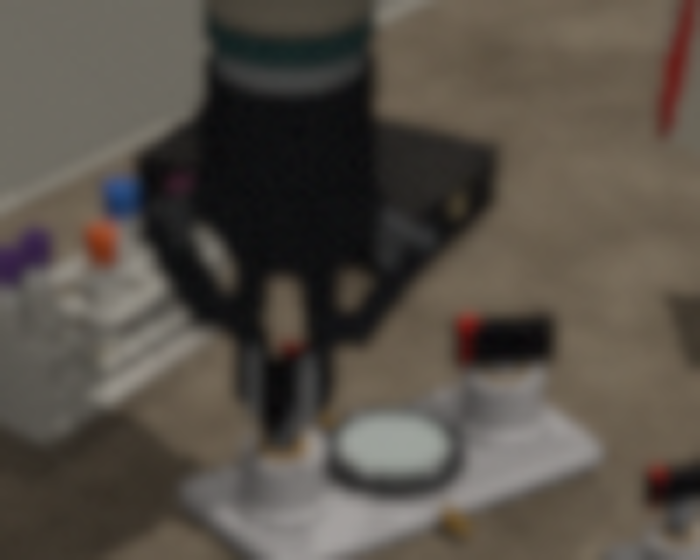

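Both fingers stand either side of the bar at crop (290,380), and the right bolt is clear. I'll begin turning backward. The first 0.5 rad can't reach the drop.

>>> {"method": "play_rows", "body": {"steps": [{"ax": 0, "ay": 0, "az": -0.1, "x": 0, "y": 0, "z": 0, "jaw": 206}, {"ax": 0, "ay": 0, "az": -0.1, "x": 0, "y": 0, "z": 0, "jaw": 206}, {"ax": 0, "ay": 0, "az": -0.1, "x": 0, "y": 0, "z": 0, "jaw": 206}, {"ax": 0, "ay": 0, "az": -0.1, "x": 0, "y": 0, "z": 0, "jaw": 206}, {"ax": 0, "ay": 0, "az": 0, "x": 0, "y": 0, "z": 0, "jaw": 206}]}}

```text
clock: 4.05
eef_pos: [0.6003, 0.0279, 0.0604]
tcp_rot: [0.326, 0.945, 0.001, 0.002]
ft_force: [2.9, 0.1, 2.0]
grip_width: 0.0168
finger_force: 1.2
```

```bash
cat >> h.py <<'E'
def chk(tag,show=False):
    s=st(); im=imaging.camera("scene"); cv2.imwrite(f"pics/raw_{tag}.png",im)
    g=cv2.cvtColor(im,cv2.COLOR_BGR2GRAY)
    for u in (326,328,330,331,333,335): print(u,g[214:240,u])
    if show:
        x0,y0=310,200; cv2.imwrite(f"pics/v_{tag}.png",cv2.resize(im[y0:y0+50,x0:x0+50],None,fx=10,fy=10,interpolation=cv2.INTER_CUBIC))
E
python3 - <<'E'
from h import *
chk("b1",True)
g=cv2.imread("pics/ref_a.png",0);print(*[g[214:240,u] for u in(326,328,330,331,333,335)],sep="\n")
E
```

```text
t 4.05 p [0.6003 0.0279 0.0604] yaw 141.89 j6 -0.975 zdir [ 0.004  0.    -1.   ] F [2.89 0.1  2.  ] T [ 0.075 -0.382 -0.004] w 0.0168 f 1.2
326 [22 22 24 25 25 26 32 39 45 45 46 46 45 47 52 61 76 86 89 85 79 77 79 81
 83 83]
328 [ 66  70  72  71  62  45  33  35  37  37  38  39  38  39  38  41  47  57
  59  59  65  82  97 102 101  99]
330 [ 96  96  94  88  74  50  27  15  11  11  12  16  16  16  14  17  23  36
  51  65  82 102 116 119 114 112]
331 [ 96  95  93  86  72  48  26  16  13  12  11  14  16  16  22  30  40  53
  64  75  88 106 118 119 116 116]
333 [ 61  62  57  47  39  30  30  34  38  40  40  40  41  42  47  59  80 102
 114 118 122 127 127 121 120 120]
335 [ 17  19  18  18  22  35  48  61  68  70  70  70  71  75  81  82  85 101
 124 136 137 129 117 111 113 119]
[25 25 23 20 24 35 44 50 50 50 50 50 52 56 60 66 73 81 85 82 80 84 88 85
 83 83]
[ 72  74  70  63  57  50  41  27  16  15  15  16  16  15  15  18  23  33
  44  56  76 101 114 109 101  98]
[ 95  96  94  90  79  60  41  24  12  12  10  13  13  15  18  22  32  41
  50  58  77 101 116 118 113 110]
[ 94  95  94  90  77  53  32  21  19  19  20  20  21  25  31  40  49  56
  59  65  83 104 117 119 116 115]
[ 53  57  58  57  51  39  37  47  53  58  61  62  62  63  65  69  78  95
 109 118 122 127 127 120 119 120]
[ 16  19  18  18  17  21  28  36  40  45  46  47  48  50  58  69  79 100
 123 135 137 129 116 110 112 118]
```

View pics/v_b1.png

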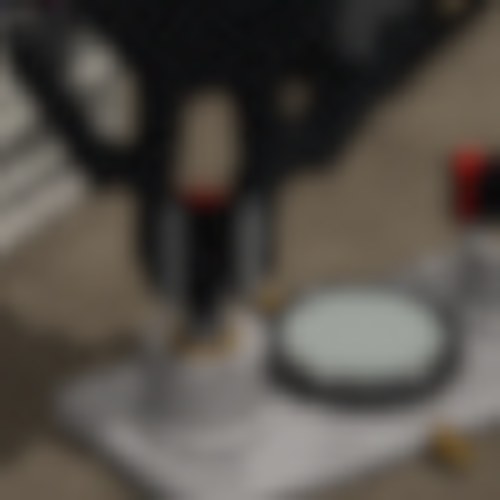

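The view shows the red far end at crop (205,195) and the near underside at (205,325), so the bar is turning with the tool. A drop would shift these by about 23 crop pixels (2.3 image px). I'll continue in small steps and track both edges.

>>> {"method": "play_rows", "body": {"steps": [{"ax": 0, "ay": 0, "az": -0.08, "x": 0, "y": 0, "z": 0, "jaw": 206}, {"ax": 0, "ay": 0, "az": -0.07, "x": 0, "y": 0, "z": 0, "jaw": 206}, {"ax": 0, "ay": 0, "az": 0, "x": 0, "y": 0, "z": 0, "jaw": 206}]}}

```text
clock: 4.4
eef_pos: [0.6002, 0.0281, 0.0603]
tcp_rot: [0.256, 0.967, 0.001, 0.002]
ft_force: [3.9, 0.8, 2.2]
grip_width: 0.0168
finger_force: 1.7
```

```bash
cat >> h.py <<'E'
def edges(im):
    g=cv2.cvtColor(im,cv2.COLOR_BGR2GRAY).astype(float); o=[]
    for u in(328,329,330,331,332):
        p=g[210:240,u]; i=p[4:20].argmin()+4; f=lambda a,b:a+(55-p[a])/(p[b]-p[a])*(b-a)
        a=i
        while a>0 and p[a]<55:a-=1
        b=i
        while b<29 and p[b]<55:b+=1
        o.append((round(210+f(a,a+1),1),round(210+f(b,b-1),1)))
    print("edges",o)
def chk2(tag):
    st(); im=imaging.camera("scene"); cv2.imwrite(f"pics/raw_{tag}.png",im); edges(im)
E
python3 - <<'E'
from h import *
for t in("ref_a","raw_b1"): edges(cv2.imread(f"pics/{t}.png"))
chk2("b2")
E
```

```text
edges [(np.float64(218.4), np.float64(232.8)), (np.float64(219.6), np.float64(232.9)), (np.float64(219.3), np.float64(232.6)), (np.float64(219.0), np.float64(230.9)), (np.float64(218.8), np.float64(228.7))]
edges [(np.float64(218.4), np.float64(230.8)), (np.float64(218.7), np.float64(232.6)), (np.float64(218.8), np.float64(232.3)), (np.float64(218.7), np.float64(231.2)), (np.float64(218.2), np.float64(229.5))]
t 4.40 p [0.6002 0.0281 0.0603] yaw 150.38 j6 -1.124 zdir [ 0.004  0.    -1.   ] F [3.89 0.8  2.2 ] T [ 0.222 -0.539 -0.051] w 0.0168 f 1.7
edges [(np.float64(214.6), np.float64(223.0)), (np.float64(218.6), np.float64(233.2)), (np.float64(218.8), np.float64(232.5)), (np.float64(218.5), np.float64(231.9)), (np.float64(217.2), np.float64(230.4))]
```

>>> {"method": "play_rows", "body": {"steps": [{"ax": 0, "ay": 0, "az": 0, "x": -0.0013, "y": 0.0008, "z": 0, "jaw": 203}, {"ax": 0, "ay": 0, "az": 0, "x": 0, "y": 0, "z": 0, "jaw": 203}, {"ax": 0, "ay": 0, "az": 0, "x": 0, "y": 0, "z": 0, "jaw": 203}]}}

```text
clock: 4.75
eef_pos: [0.5996, 0.0281, 0.059]
tcp_rot: [0.255, 0.967, -0.0, -0.001]
ft_force: [1.5, 1.4, 1.6]
grip_width: 0.0175
finger_force: 0.9
```

```bash
python3 -c "
from h import *
chk2('b3')"
```

```text
t 4.75 p [0.5996 0.0281 0.059 ] yaw 150.46 j6 -1.125 zdir [-0.001  0.    -1.   ] F [1.48 1.39 1.63] T [ 0.246 -0.192  0.003] w 0.0175 f 0.9
edges [(np.float64(214.7), np.float64(233.8)), (np.float64(218.5), np.float64(233.3)), (np.float64(218.8), np.float64(232.7)), (np.float64(218.6), np.float64(232.1)), (np.float64(217.6), np.float64(230.6))]
```

>>> {"method": "play_rows", "body": {"steps": [{"ax": 0, "ay": 0, "az": -0.08, "x": 0, "y": 0.001, "z": 0, "jaw": 203}, {"ax": 0, "ay": 0, "az": -0.07, "x": 0, "y": 0, "z": 0, "jaw": 203}, {"ax": 0, "ay": 0, "az": 0, "x": 0, "y": 0, "z": 0, "jaw": 203}]}}

```text
clock: 5.1
eef_pos: [0.6001, 0.0286, 0.0591]
tcp_rot: [0.182, 0.983, -0.0, -0.0]
ft_force: [0.7, -0.0, 0.8]
grip_width: 0.0173
finger_force: 0.5
```

```bash
python3 -c "
from h import *
chk2('b4')"
```

```text
t 5.10 p [0.6001 0.0286 0.0591] yaw 159.08 j6 -1.273 zdir [-0.001 -0.    -1.   ] F [ 0.66 -0.03  0.85] T [ 0.071 -0.132 -0.035] w 0.0173 f 0.5
edges [(np.float64(229.5), np.float64(226.5)), (np.float64(217.8), np.float64(233.5)), (np.float64(218.3), np.float64(232.2)), (np.float64(217.9), np.float64(231.6)), (np.float64(215.2), np.float64(230.7))]
```

>>> {"method": "play_rows", "body": {"steps": [{"ax": 0, "ay": 0, "az": -0.08, "x": 0, "y": 0, "z": 0, "jaw": 203}, {"ax": 0, "ay": 0, "az": -0.07, "x": 0, "y": 0, "z": 0, "jaw": 203}, {"ax": 0, "ay": 0, "az": 0, "x": 0, "y": 0, "z": 0, "jaw": 203}]}}

```text
clock: 5.45
eef_pos: [0.6, 0.0287, 0.0591]
tcp_rot: [0.108, 0.994, -0.0, -0.001]
ft_force: [0.6, 0.4, 0.6]
grip_width: 0.0172
finger_force: 0.4
```

```bash
python3 -c "
from h import *
chk2('b5')"
```

```text
t 5.45 p [0.6    0.0287 0.0591] yaw 167.61 j6 -1.422 zdir [-0.001 -0.    -1.   ] F [0.57 0.42 0.61] T [-0.015 -0.085 -0.005] w 0.0172 f 0.4
edges [(np.float64(231.5), np.float64(224.0)), (np.float64(inf), np.float64(224.2)), (np.float64(inf), np.float64(232.0)), (np.float64(251.0), np.float64(231.5)), (np.float64(170.0), np.float64(230.7))]h.py:28: RuntimeWarning: divide by zero encountered in scalar divide
  p=g[210:240,u]; i=p[4:20].argmin()+4; f=lambda a,b:a+(55-p[a])/(p[b]-p[a])*(b-a)
```

The bottom edges are unchanged at about 231.5, so it hasn't dropped. I'll track the bottom edges only.

>>> {"method": "play_rows", "body": {"steps": [{"ax": 0, "ay": 0, "az": -0.08, "x": 0, "y": 0, "z": 0, "jaw": 203}, {"ax": 0, "ay": 0, "az": -0.07, "x": 0, "y": 0, "z": 0, "jaw": 203}, {"ax": 0, "ay": 0, "az": 0, "x": 0, "y": 0, "z": 0, "jaw": 203}]}}

```text
clock: 5.8
eef_pos: [0.6, 0.0287, 0.0591]
tcp_rot: [0.033, 0.999, -0.0, -0.001]
ft_force: [-0.1, -0.3, 1.1]
grip_width: 0.0173
finger_force: 0.4
```

```bash
cat >> h.py <<'E'
def edges(im):
    g=cv2.cvtColor(im,cv2.COLOR_BGR2GRAY).astype(float); o={}
    for u in range(326,337):
        p=g[222:240,u]; k=np.where(p<55)[0]
        if len(k) and k[-1]<17: b=k[-1]; o[u]=round(float(222+b+(55-p[b])/(p[b+1]-p[b])),1)
    print("bottom",o)
E
python3 -c "
from h import *
for t in ('b3','b4','b5'): edges(cv2.imread(f'pics/raw_{t}.png'))
chk2('b6')"
```

```text
bottom {326: 229.2, 327: 229.0, 328: 233.8, 329: 233.3, 330: 232.7, 331: 232.1, 332: 230.6, 333: 229.4, 334: 227.3}
bottom {326: 229.5, 327: 229.0, 328: 233.8, 329: 233.5, 330: 232.2, 331: 231.6, 332: 230.7, 333: 229.9, 334: 229.0}
bottom {326: 229.9, 327: 230.0, 328: 233.4, 329: 233.3, 330: 232.0, 331: 231.5, 332: 230.7, 333: 230.1, 334: 229.3}
t 5.80 p [0.6    0.0287 0.0591] yaw 176.18 j6 -1.572 zdir [-0.001 -0.    -1.   ] F [-0.11 -0.28  1.12] T [-0.013  0.03  -0.006] w 0.0173 f 0.4
bottom {326: 230.0, 327: 230.4, 328: 233.1, 329: 233.1, 330: 224.7, 331: 230.8, 332: 230.5, 333: 230.2, 334: 230.0, 335: 225.8}
```

>>> {"method": "play_rows", "body": {"steps": [{"ax": 0, "ay": 0, "az": -0.08, "x": 0, "y": 0, "z": 0, "jaw": 203}, {"ax": 0, "ay": 0, "az": -0.07, "x": 0, "y": 0, "z": 0, "jaw": 203}, {"ax": 0, "ay": 0, "az": 0, "x": 0, "y": 0, "z": 0, "jaw": 203}]}}

```text
clock: 6.15
eef_pos: [0.6, 0.0288, 0.0592]
tcp_rot: [-0.042, 0.999, -0.0, -0.001]
ft_force: [-1.2, 0.1, 1.2]
grip_width: 0.0174
finger_force: 0.5
```

```bash
python3 -c "
from h import *
chk2('b7')"
```

```text
t 6.15 p [0.6    0.0288 0.0592] yaw -175.24 j6 -1.722 zdir [-0.001 -0.    -1.   ] F [-1.18  0.14  1.21] T [-0.032  0.073 -0.054] w 0.0174 f 0.5
bottom {326: 230.1, 327: 230.7, 328: 233.2, 329: 233.4, 330: 233.2, 331: 230.0, 332: 230.2, 333: 230.0, 334: 229.8, 335: 229.8}
```

>>> {"method": "play_rows", "body": {"steps": [{"ax": 0, "ay": 0, "az": -0.08, "x": 0, "y": 0, "z": 0, "jaw": 203}, {"ax": 0, "ay": 0, "az": -0.07, "x": 0, "y": 0, "z": 0, "jaw": 203}, {"ax": 0, "ay": 0, "az": 0, "x": 0, "y": 0, "z": 0, "jaw": 203}]}}

```text
clock: 6.5
eef_pos: [0.6002, 0.0288, 0.0592]
tcp_rot: [-0.116, 0.993, 0.0, -0.0]
ft_force: [-0.3, -0.9, -0.3]
grip_width: 0.0176
finger_force: 0.5
```

```bash
python3 -c "
from h import *
chk2('b8')"
```

```text
t 6.50 p [0.6002 0.0288 0.0592] yaw -166.65 j6 -1.871 zdir [-0.001 -0.    -1.   ] F [-0.28 -0.91 -0.33] T [-0.042  0.058  0.018] w 0.0176 f 0.5
bottom {326: 230.1, 327: 230.8, 328: 233.0, 329: 233.0, 330: 223.9, 331: 223.6, 332: 229.3, 333: 229.5, 334: 229.6, 335: 229.8, 336: 229.1}
```

```bash
python3 -c "
from h import *
o=[]
for t in('b5','b8'):
    im=cv2.imread(f'pics/raw_{t}.png'); o.append(cv2.resize(im[205:245,310:350],None,fx=10,fy=10,interpolation=cv2.INTER_CUBIC))
cv2.imwrite('pics/v58.png',np.hstack(o))"
```

```text
(no output)
```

View pics/v58.png

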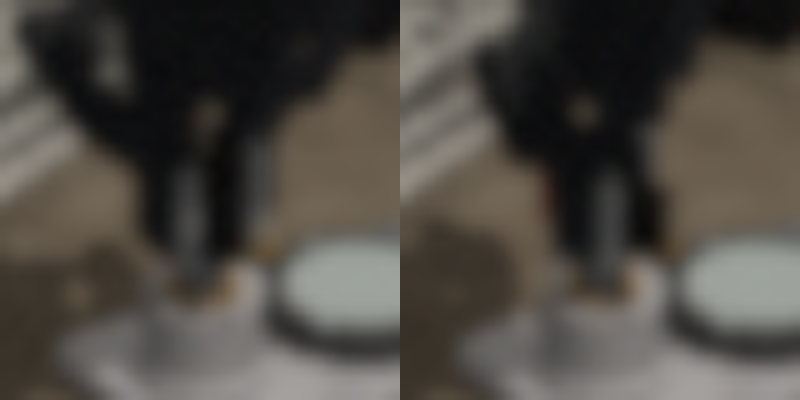

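The near finger now hides the middle of the bar, but the red end is visible at crop right panel (550,200) and the other end at (660,240). I'll compare these ends with predictions for not dropped and dropped.

```bash
cat >> h.py <<'E'
def ends(tag,yaw):
    im=cv2.imread(f"pics/raw_{tag}.png"); b=im.astype(int); rd=b[...,2]-np.maximum(b[...,0],b[...,1])
    w=rd[212:240,316:346]; m=np.where(w>25,w,0)
    if m.sum(): ys,xs=np.mgrid[212:240,316:346]; print(tag,"red px",round((xs*m).sum()/m.sum(),2),round((ys*m).sum()/m.sum(),2),"rows",np.unique(ys[m>0]),m.sum())
    g=cv2.cvtColor(im,cv2.COLOR_BGR2GRAY)
    for a in(yaw,yaw-8):
        r=np.radians(a); d=np.array([np.cos(r),np.sin(r)]); C=np.array([.600,.0285])
        for zb in(.066,.058): print(" a",round(a),"zb",zb,"red top/bot",np.round(w2px("scene",[[*(C+.022*d),zb+.024],[*(C+.022*d),zb]]),1).tolist(),"other",np.round(w2px("scene",[[*(C-.022*d),zb+.024],[*(C-.022*d),zb]]),1).tolist())
    for u in(323,324,325,335,336,337): print(u,g[216:236,u])
E
python3 -c "
from h import *
ends('b7',4.8);ends('b8',13.4)"
```

```text
a 5 zb 0.066 red top/bot [[324.2, 219.2], [324.2, 225.8]] other [[335.7, 223.5], [335.6, 230.2]]
 a 5 zb 0.058 red top/bot [[324.2, 221.4], [324.2, 228.0]] other [[335.7, 225.7], [335.6, 232.4]]
 a -3 zb 0.066 red top/bot [[324.8, 218.8], [324.8, 225.4]] other [[335.1, 223.9], [335.0, 230.6]]
 a -3 zb 0.058 red top/bot [[324.8, 221.1], [324.8, 227.6]] other [[335.1, 226.1], [335.0, 232.8]]
323 [13 12 14 16 27 51 74 85 87 87 85 84 82 81 83 85 87 82 73 73]
324 [18 15 13 15 20 35 51 61 64 63 62 63 62 68 79 90 93 89 80 78]
325 [29 26 18 15 16 20 27 33 35 36 35 35 37 47 66 84 90 86 80 82]
335 [ 25  36  51  60  62  62  60  56  47  40  36  36  37  39  58  93 122 135
 136 129]
336 [ 41  54  69  78  81  81  80  78  72  68  66  66  65  62  64  78 100 113
 111 100]
337 [65 73 84 90 93 93 93 92 91 90 91 90 87 81 74 77 87 95 90 75]
 a 13 zb 0.066 red top/bot [[323.6, 219.7], [323.6, 226.3]] other [[336.3, 223.0], [336.2, 229.7]]
 a 13 zb 0.058 red top/bot [[323.6, 221.9], [323.6, 228.5]] other [[336.3, 225.3], [336.2, 231.9]]
 a 5 zb 0.066 red top/bot [[324.1, 219.2], [324.1, 225.9]] other [[335.8, 223.5], [335.7, 230.2]]
 a 5 zb 0.058 red top/bot [[324.1, 221.5], [324.1, 228.0]] other [[335.7, 225.7], [335.7, 232.4]]
323 [15 12 13 15 25 46 68 81 85 85 86 89 90 89 89 92 93 91 87 87]
324 [12 14 12 15 19 30 45 55 58 60 65 72 78 80 84 91 94 92 86 83]
325 [13 13 15 13 15 18 25 27 31 33 40 46 52 57 70 85 92 88 82 84]
335 [ 40  58  72  76  75  74  67  54  35  27  25  24  25  35  60  95 123 135
 136 129]
336 [ 60  73  86  90  92  90  86  73  58  52  53  52  51  54  62  79 100 112
 111 100]
337 [79 86 92 95 96 97 94 87 79 79 79 78 77 74 72 76 88 96 90 75]
```

The other end spans rows 223.3 to 229.8, which matches not dropped. I'll continue and watch columns 335–338, where a drop moves that span to about 225.5–232.

>>> {"method": "play_rows", "body": {"steps": [{"ax": 0, "ay": 0, "az": -0.08, "x": 0, "y": 0, "z": 0, "jaw": 203}, {"ax": 0, "ay": 0, "az": -0.07, "x": 0, "y": 0, "z": 0, "jaw": 203}, {"ax": 0, "ay": 0, "az": 0, "x": 0, "y": 0, "z": 0, "jaw": 203}]}}

```text
clock: 6.85
eef_pos: [0.6003, 0.0288, 0.0592]
tcp_rot: [-0.19, 0.982, 0.0, -0.0]
ft_force: [-0.9, -0.6, 0.9]
grip_width: 0.0175
finger_force: 0.5
```

```bash
cat >> h.py <<'E'
def cols(tag,us=(334,335,336,337,338)):
    st(); im=imaging.camera("scene"); cv2.imwrite(f"pics/raw_{tag}.png",im); g=cv2.cvtColor(im,cv2.COLOR_BGR2GRAY)
    print("rows 216..235")
    for u in us: print(u,*g[216:236,u])
E
python3 -c "
from h import *
cols('b9')"
```

```text
t 6.85 p [0.6003 0.0288 0.0592] yaw -158.07 j6 -2.021 zdir [-0.  0. -1.] F [-0.92 -0.6   0.91] T [-0.006  0.02   0.028] w 0.0175 f 0.5
rows 216..235
334 36 50 60 60 57 53 44 29 20 16 14 15 21 43 77 111 132 138 140 140
335 58 70 79 82 82 78 65 42 23 16 13 17 21 37 65 98 124 136 138 132
336 78 86 90 93 94 91 80 58 41 37 36 35 37 46 62 80 100 112 111 101
337 89 92 93 95 96 95 89 76 67 65 65 65 64 65 69 76 88 95 90 75
338 93 92 92 94 96 97 94 91 89 89 90 88 84 82 84 96 111 116 107 87
```

Not dropped: the bar end still spans about 222.8–229.5.

>>> {"method": "play_rows", "body": {"steps": [{"ax": 0, "ay": 0, "az": -0.08, "x": 0, "y": 0, "z": 0, "jaw": 203}, {"ax": 0, "ay": 0, "az": -0.07, "x": 0, "y": 0, "z": 0, "jaw": 203}, {"ax": 0, "ay": 0, "az": 0, "x": 0, "y": 0, "z": 0, "jaw": 203}]}}

```text
clock: 7.2
eef_pos: [0.6005, 0.0289, 0.0592]
tcp_rot: [-0.263, 0.965, 0.0, -0.0]
ft_force: [-0.6, 0.1, 0.8]
grip_width: 0.0174
finger_force: 0.5
```

```bash
python3 -c "
from h import *
cols('b10')"
```

```text
t 7.20 p [0.6005 0.0289 0.0592] yaw -149.48 j6 -2.171 zdir [-0.  0. -1.] F [-0.57  0.06  0.84] T [-0.043  0.076 -0.009] w 0.0174 f 0.5
rows 216..235
334 63 73 70 66 64 57 42 30 23 19 18 22 32 60 89 114 131 136 141 142
335 80 87 86 86 84 75 54 31 18 13 14 17 26 49 74 101 124 136 139 133
336 90 92 92 94 93 85 66 44 31 30 31 32 38 50 64 81 100 112 112 101
337 93 93 93 95 95 91 79 65 58 61 62 62 63 67 70 77 87 95 90 74
338 93 92 92 94 96 94 91 85 83 86 88 87 84 82 83 97 111 116 106 86
```

>>> {"method": "play_rows", "body": {"steps": [{"ax": 0, "ay": 0, "az": -0.08, "x": 0, "y": 0, "z": 0, "jaw": 203}, {"ax": 0, "ay": 0, "az": -0.07, "x": 0, "y": 0, "z": 0, "jaw": 203}, {"ax": 0, "ay": 0, "az": 0, "x": 0, "y": 0, "z": 0, "jaw": 203}]}}

```text
clock: 7.55
eef_pos: [0.6005, 0.029, 0.0593]
tcp_rot: [-0.335, 0.942, 0.0, -0.0]
ft_force: [-0.1, 1.0, 1.2]
grip_width: 0.0175
finger_force: 0.7
```

```bash
python3 -c "
from h import *
cols('b11')"
```

```text
t 7.55 p [0.6005 0.029  0.0593] yaw -140.89 j6 -2.321 zdir [-0.  0. -1.] F [-0.09  1.03  1.21] T [ 0.051  0.131 -0.04 ] w 0.0175 f 0.7
rows 216..235
334 70 73 71 65 58 48 36 33 38 40 36 37 48 68 89 110 128 137 143 144
335 85 89 87 85 80 66 43 22 19 18 18 20 34 57 81 101 124 135 139 133
336 91 93 93 93 91 79 55 33 25 24 25 28 38 57 71 83 100 113 112 101
337 93 93 93 95 95 87 70 56 50 51 52 52 58 68 73 77 88 95 90 74
338 93 91 92 94 95 93 87 79 78 79 79 79 78 79 83 97 111 115 107 86
```

>>> {"method": "play_rows", "body": {"steps": [{"ax": 0, "ay": 0, "az": -0.08, "x": 0, "y": 0, "z": 0, "jaw": 203}, {"ax": 0, "ay": 0, "az": -0.07, "x": 0, "y": 0, "z": 0, "jaw": 203}, {"ax": 0, "ay": 0, "az": 0, "x": 0, "y": 0, "z": 0, "jaw": 203}]}}

```text
clock: 7.9
eef_pos: [0.6005, 0.0291, 0.0593]
tcp_rot: [-0.404, 0.915, 0.0, 0.0]
ft_force: [-0.8, 1.5, 1.2]
grip_width: 0.0175
finger_force: 0.8
```

```bash
python3 -c "
from h import *
cols('b12')"
```

```text
t 7.90 p [0.6005 0.0291 0.0593] yaw -132.29 j6 -2.471 zdir [-0.  0. -1.] F [-0.77  1.45  1.21] T [ 0.138  0.145 -0.054] w 0.0175 f 0.8
rows 216..235
334 22 20 19 20 21 23 27 36 41 43 43 46 57 72 87 108 127 137 142 142
335 31 33 35 37 39 32 26 26 27 27 28 35 53 72 84 102 123 136 138 132
336 57 60 62 65 64 52 36 24 23 24 26 33 52 68 76 84 100 113 111 100
337 81 83 84 85 83 72 55 44 42 46 50 53 61 71 75 78 88 95 90 75
338 91 91 91 92 92 85 75 69 69 74 78 78 79 80 83 96 111 115 107 87
```

>>> {"method": "play_rows", "body": {"steps": [{"ax": 0, "ay": 0, "az": -0.08, "x": 0, "y": 0, "z": 0, "jaw": 203}, {"ax": 0, "ay": 0, "az": -0.07, "x": 0, "y": 0, "z": 0, "jaw": 203}, {"ax": 0, "ay": 0, "az": 0, "x": 0, "y": 0, "z": 0, "jaw": 203}]}}

```text
clock: 8.25
eef_pos: [0.6005, 0.0291, 0.0594]
tcp_rot: [-0.472, 0.882, 0.0, 0.0]
ft_force: [-1.8, 1.9, 2.7]
grip_width: 0.0174
finger_force: 1.1
```

```bash
python3 -c "
from h import *
cols('b13');ends('b13',56)"
```

```text
t 8.25 p [0.6005 0.0291 0.0594] yaw -123.70 j6 -2.621 zdir [-0.  0. -1.] F [-1.77  1.87  2.74] T [ 0.164  0.227 -0.052] w 0.0174 f 1.1
rows 216..235
334 22 15 13 15 15 17 23 32 40 43 43 48 59 69 82 106 127 137 142 142
335 23 17 14 17 16 17 21 27 33 35 37 48 66 81 86 101 124 136 138 132
336 23 18 17 20 24 25 24 26 27 29 33 47 69 83 82 85 100 112 112 101
337 23 26 31 39 47 47 44 43 46 50 54 62 75 83 80 78 87 95 89 74
338 40 49 57 65 72 73 70 70 72 77 80 83 85 85 86 96 111 115 106 87
b13 red px 324.26 222.99 rows [221 222 223 224 225 226] 235
 a 56 zb 0.066 red top/bot [[323.0, 222.3], [323.0, 228.9]] other [[336.8, 220.4], [336.7, 227.1]]
 a 56 zb 0.058 red top/bot [[323.0, 224.5], [323.0, 231.1]] other [[336.7, 222.6], [336.6, 229.2]]
 a 48 zb 0.066 red top/bot [[322.8, 221.8], [322.8, 228.4]] other [[337.0, 220.9], [336.9, 227.6]]
 a 48 zb 0.058 red top/bot [[322.8, 224.0], [322.9, 230.6]] other [[336.9, 223.1], [336.8, 229.7]]
323 [98 97 96 94 86 69 53 47 46 46 46 53 68 83 90 94 94 94 92 90]
324 [83 87 89 87 74 52 34 27 26 24 26 37 60 81 91 95 96 92 85 83]
325 [59 70 73 70 58 39 23 19 16 18 20 32 59 83 93 96 93 87 80 80]
335 [ 23  17  14  17  16  17  21  27  33  35  37  48  66  81  86 101 124 136
 138 132]
336 [ 23  18  17  20  24  25  24  26  27  29  33  47  69  83  82  85 100 112
 112 101]
337 [23 26 31 39 47 47 44 43 46 50 54 62 75 83 80 78 87 95 89 74]
```

Still not dropped: the red end spans rows 221–227.5. The wrist is near its limit, so I'll lift off, turn half a turn, and regrip.

>>> {"method": "play_rows", "body": {"steps": [{"ax": 0, "ay": 0, "az": 0, "x": 0, "y": 0, "z": 0, "jaw": 130}, {"ax": 0, "ay": 0, "az": 0, "x": 0, "y": 0, "z": 0, "jaw": 130}, {"ax": 0, "ay": 0, "az": 0, "x": 0, "y": 0, "z": 0, "jaw": 130}, {"ax": 0, "ay": 0, "az": 0, "x": 0, "y": 0, "z": -0.02, "jaw": 130}, {"ax": 0, "ay": 0, "az": 0, "x": 0, "y": 0, "z": -0.025, "jaw": 130}, {"ax": 0, "ay": 0, "az": 0.1496, "x": 0, "y": 0, "z": 0, "jaw": 130}, {"ax": 0, "ay": 0, "az": 0.1496, "x": 0, "y": 0, "z": 0, "jaw": 130}, {"ax": 0, "ay": 0, "az": 0.1496, "x": 0, "y": 0, "z": 0, "jaw": 130}, {"ax": 0, "ay": 0, "az": 0.1496, "x": 0, "y": 0, "z": 0, "jaw": 130}, {"ax": 0, "ay": 0, "az": 0.1496, "x": 0, "y": 0, "z": 0, "jaw": 130}, {"ax": 0, "ay": 0, "az": 0.1496, "x": 0, "y": 0, "z": 0, "jaw": 130}, {"ax": 0, "ay": 0, "az": 0.1496, "x": 0, "y": 0, "z": 0, "jaw": 130}, {"ax": 0, "ay": 0, "az": 0.1496, "x": 0, "y": 0, "z": 0, "jaw": 130}, {"ax": 0, "ay": 0, "az": 0.1496, "x": 0, "y": 0, "z": 0, "jaw": 130}, {"ax": 0, "ay": 0, "az": 0.1496, "x": 0, "y": 0, "z": 0, "jaw": 130}]}}

```text
clock: 9.8
eef_pos: [0.6007, 0.0287, 0.1042]
tcp_rot: [0.256, 0.967, -0.0, 0.0]
ft_force: [0.3, -0.6, -0.1]
grip_width: 0.0418
finger_force: 0.0
```

>>> {"method": "play_rows", "body": {"steps": [{"ax": 0, "ay": 0, "az": 0.1496, "x": 0, "y": 0, "z": 0, "jaw": 130}, {"ax": 0, "ay": 0, "az": 0.1496, "x": 0, "y": 0, "z": 0, "jaw": 130}, {"ax": 0, "ay": 0, "az": 0.1496, "x": 0, "y": 0, "z": 0, "jaw": 130}, {"ax": 0, "ay": 0, "az": 0.1496, "x": 0, "y": 0, "z": 0, "jaw": 130}, {"ax": 0, "ay": 0, "az": 0.1496, "x": 0, "y": 0, "z": 0, "jaw": 130}, {"ax": 0, "ay": 0, "az": 0.1496, "x": 0, "y": 0, "z": 0, "jaw": 130}, {"ax": 0, "ay": 0, "az": 0.1496, "x": 0, "y": 0, "z": 0, "jaw": 130}, {"ax": 0, "ay": 0, "az": 0.1496, "x": 0, "y": 0, "z": 0, "jaw": 130}, {"ax": 0, "ay": 0, "az": 0.1496, "x": 0, "y": 0, "z": 0, "jaw": 130}, {"ax": 0, "ay": 0, "az": 0.1496, "x": 0, "y": 0, "z": 0, "jaw": 130}, {"ax": 0, "ay": 0, "az": 0.1496, "x": 0, "y": 0, "z": 0, "jaw": 130}, {"ax": 0, "ay": 0, "az": 0, "x": 0, "y": 0, "z": 0, "jaw": 130}, {"ax": 0, "ay": 0, "az": 0, "x": 0, "y": 0, "z": 0, "jaw": 130}]}}

```text
clock: 11.1
eef_pos: [0.6006, 0.0287, 0.1042]
tcp_rot: [0.88, 0.474, 0.0, 0.0]
ft_force: [0.4, -0.8, -0.3]
grip_width: 0.0419
finger_force: 0.0
```

```bash
python3 -c "
from h import *
st([.6,.0295,.0595])
im=imaging.camera('scene');cv2.imwrite('pics/raw_c0.png',im); ends('c0',56)
cv2.imwrite('pics/v_c0.png',cv2.resize(im[195:245,305:355],None,fx=10,fy=10,interpolation=cv2.INTER_CUBIC))"
```

```text
t 11.10 p [0.6006 0.0287 0.1042] yaw 56.60 j6 0.515 zdir [ 0. -0. -1.] F [ 0.42 -0.84 -0.28] T [0.016 0.004 0.051] w 0.0419 f 0.0
tool shift [ 0.0003 -0.0009  0.0447]
c0 red px 324.14 223.32 rows [221 222 223 224 225 226] 205
 a 56 zb 0.066 red top/bot [[323.0, 222.3], [323.0, 228.9]] other [[336.8, 220.4], [336.7, 227.1]]
 a 56 zb 0.058 red top/bot [[323.0, 224.5], [323.0, 231.1]] other [[336.7, 222.6], [336.6, 229.2]]
 a 48 zb 0.066 red top/bot [[322.8, 221.8], [322.8, 228.4]] other [[337.0, 220.9], [336.9, 227.6]]
 a 48 zb 0.058 red top/bot [[322.8, 224.0], [322.9, 230.6]] other [[336.9, 223.1], [336.8, 229.7]]
323 [102  99  98  95  87  70  53  47  45  46  46  53  68  84  90  94  95  95
  92  91]
324 [102  98  97  92  78  56  34  25  25  25  25  38  61  82  92  96  97  96
  92  89]
325 [101  98  97  91  77  51  27  17  15  15  17  32  59  83  93  97  97  95
  92  87]
335 [ 54  54  59  65  63  43  21  12   9  14  18  38  67  85  91 103 124 136
 139 133]
336 [ 78  78  80  82  76  54  31  22  21  24  28  43  68  83  83  86 101 113
 112 101]
337 [90 89 90 92 84 68 50 43 45 49 52 61 75 83 81 79 89 96 90 75]
```

View pics/v_c0.png

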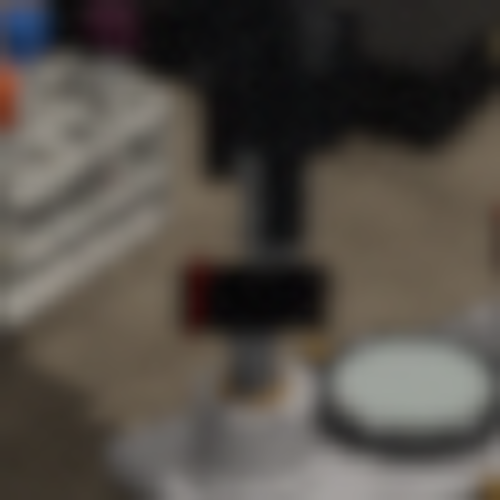

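The picture shows the bar level across the view (crop 185–325, rows 262–330), high above the boss with its shaft visible. So it hasn't dropped, and the bar's yaw is about 40°. Descending and closing loosely again.

>>> {"method": "play_rows", "body": {"steps": [{"ax": 0, "ay": 0, "az": 0, "x": 0, "y": -0.0009, "z": 0.022, "jaw": 130}, {"ax": 0, "ay": 0, "az": 0, "x": 0, "y": 0, "z": 0.022, "jaw": 130}, {"ax": 0, "ay": 0, "az": 0, "x": 0, "y": 0, "z": 0, "jaw": 203}, {"ax": 0, "ay": 0, "az": 0, "x": 0, "y": 0, "z": 0, "jaw": 203}, {"ax": 0, "ay": 0, "az": 0, "x": 0, "y": 0, "z": 0, "jaw": 203}, {"ax": 0, "ay": 0, "az": 0, "x": 0, "y": 0, "z": 0, "jaw": 203}]}}

```text
clock: 11.75
eef_pos: [0.6007, 0.0293, 0.0615]
tcp_rot: [0.881, 0.473, 0.001, 0.0]
ft_force: [0.3, -0.1, 0.3]
grip_width: 0.0175
finger_force: 0.0
```

```bash
python3 -c "
from h import *
cols('c1',(323,324,325,335,336,337))"
```

```text
t 11.75 p [0.6007 0.0293 0.0615] yaw 56.46 j6 0.518 zdir [ 0.002  0.    -1.   ] F [ 0.29 -0.12  0.31] T [0.004 0.038 0.022] w 0.0175 f 0.0
rows 216..235
323 98 97 96 94 85 70 54 47 45 45 45 51 66 81 89 93 95 94 92 91
324 84 87 88 85 73 52 36 28 24 24 26 34 57 78 90 95 96 93 87 86
325 60 69 69 66 57 41 25 20 16 17 19 31 57 80 92 96 95 91 84 85
335 19 15 15 15 17 19 26 30 30 30 35 46 65 80 86 102 124 136 138 132
336 18 17 18 21 26 30 26 24 25 24 32 46 69 83 82 85 101 112 112 100
337 25 27 34 41 49 52 47 42 43 45 52 62 77 85 81 79 88 95 89 74
```

>>> {"method": "play_rows", "body": {"steps": [{"ax": 0, "ay": 0, "az": -0.06, "x": 0, "y": 0, "z": 0, "jaw": 203}, {"ax": 0, "ay": 0, "az": -0.06, "x": 0, "y": 0, "z": 0, "jaw": 203}, {"ax": 0, "ay": 0, "az": 0, "x": 0, "y": 0, "z": 0, "jaw": 203}]}}

```text
clock: 12.1
eef_pos: [0.6005, 0.0294, 0.0613]
tcp_rot: [0.851, 0.525, 0.001, 0.0]
ft_force: [-0.3, -0.2, 0.6]
grip_width: 0.0175
finger_force: 0.6
```

```bash
python3 -c "
from h import *
cols('c2',(323,324,325,335,336,337))"
```

```text
t 12.10 p [0.6005 0.0294 0.0613] yaw 63.32 j6 0.399 zdir [ 0.002  0.    -1.   ] F [-0.27 -0.17  0.56] T [-0.016  0.002 -0.009] w 0.0175 f 0.6
rows 216..235
323 93 94 95 94 88 71 55 48 47 46 46 49 62 75 87 93 95 95 92 89
324 72 81 84 83 76 57 38 30 27 25 25 30 48 70 87 95 97 93 87 83
325 47 58 62 61 54 41 27 20 17 15 15 25 46 70 89 96 96 90 83 83
335 14 15 14 15 18 20 24 25 25 25 30 43 60 74 82 101 124 135 137 129
336 16 13 14 15 18 22 25 26 26 30 36 52 72 83 81 85 100 112 110 98
337 16 14 15 17 22 32 40 43 46 51 55 67 81 86 81 78 88 95 89 74
```

>>> {"method": "play_rows", "body": {"steps": [{"ax": 0, "ay": 0, "az": -0.06, "x": 0, "y": 0, "z": 0, "jaw": 203}, {"ax": 0, "ay": 0, "az": -0.06, "x": 0, "y": 0, "z": 0, "jaw": 203}, {"ax": 0, "ay": 0, "az": 0, "x": 0, "y": 0, "z": 0, "jaw": 203}]}}

```text
clock: 12.45
eef_pos: [0.6003, 0.0294, 0.061]
tcp_rot: [0.818, 0.575, 0.001, 0.0]
ft_force: [0.5, 0.5, 0.8]
grip_width: 0.0171
finger_force: 0.9
```

```bash
python3 -c "
from h import *
cols('c3',(323,324,325,335,336,337))"
```

```text
t 12.45 p [0.6003 0.0294 0.061 ] yaw 70.14 j6 0.280 zdir [ 0.001  0.    -1.   ] F [0.51 0.52 0.75] T [ 0.05  -0.049 -0.055] w 0.0171 f 0.9
rows 216..235
323 86 90 92 93 89 77 62 49 46 44 44 47 57 72 85 92 95 95 92 89
324 60 72 77 79 74 61 43 28 25 24 22 26 42 66 85 94 97 93 87 84
325 35 47 55 54 52 43 32 22 18 17 16 22 40 66 87 96 95 90 83 83
335 15 15 14 13 15 15 16 17 16 18 27 44 62 72 82 101 123 135 134 125
336 14 12 15 14 17 19 22 26 25 28 38 63 82 86 82 84 101 112 110 98
337 14 13 14 15 24 36 46 50 51 53 60 76 90 90 81 78 88 95 89 74
```

>>> {"method": "play_rows", "body": {"steps": [{"ax": 0, "ay": 0, "az": -0.06, "x": 0, "y": 0, "z": 0, "jaw": 203}, {"ax": 0, "ay": 0, "az": -0.06, "x": 0, "y": 0, "z": 0, "jaw": 203}, {"ax": 0, "ay": 0, "az": 0, "x": 0, "y": 0, "z": 0, "jaw": 203}]}}

```text
clock: 12.8
eef_pos: [0.6002, 0.0294, 0.0607]
tcp_rot: [0.783, 0.622, 0.0, 0.0]
ft_force: [1.2, -0.0, 1.4]
grip_width: 0.0177
finger_force: 0.9
```

```bash
python3 -c "
from h import *
cols('c4',(323,324,325,335,336,337))"
```

```text
t 12.80 p [0.6002 0.0294 0.0607] yaw 76.98 j6 0.160 zdir [ 0.001  0.    -1.   ] F [ 1.16 -0.    1.38] T [ 0.073 -0.04   0.016] w 0.0177 f 0.9
rows 216..235
323 70 76 83 86 86 80 67 58 54 54 53 52 56 70 84 92 95 94 91 89
324 39 51 60 63 62 56 44 35 27 25 24 28 38 60 82 93 96 94 87 83
325 22 32 40 41 37 36 31 27 21 18 18 22 33 59 81 94 95 91 83 83
335 26 21 15 14 13 14 18 16 15 18 25 37 49 60 75 99 124 135 134 125
336 16 14 12 15 19 23 29 31 31 34 43 59 71 77 76 83 100 112 110 97
337 12 14 13 17 28 45 56 61 61 63 69 79 87 86 79 78 88 95 89 74
```

>>> {"method": "play_rows", "body": {"steps": [{"ax": 0, "ay": 0, "az": -0.06, "x": 0, "y": 0, "z": 0, "jaw": 203}, {"ax": 0, "ay": 0, "az": -0.06, "x": 0, "y": 0, "z": 0, "jaw": 203}, {"ax": 0, "ay": 0, "az": 0, "x": 0, "y": 0, "z": 0, "jaw": 203}]}}

```text
clock: 13.15
eef_pos: [0.6, 0.0293, 0.0603]
tcp_rot: [0.744, 0.668, 0.0, 0.0]
ft_force: [1.2, 0.3, 0.7]
grip_width: 0.0172
finger_force: 0.5
```

```bash
python3 -c "
from h import *
cols('c5',(323,324,325,326,327,335,336));ends('c5',68)"
```

```text
t 13.15 p [0.6    0.0293 0.0603] yaw 83.85 j6 0.040 zdir [ 0.  0. -1.] F [1.2  0.29 0.68] T [ 0.017 -0.118  0.007] w 0.0172 f 0.5
rows 216..235
323 53 67 79 85 86 83 76 64 59 57 55 54 57 68 81 92 95 95 91 89
324 28 42 55 61 61 59 51 38 30 25 26 25 33 54 76 91 96 93 87 83
325 19 25 35 38 38 37 34 26 19 16 15 17 26 50 74 91 93 88 81 80
326 16 20 23 24 22 23 22 20 17 13 14 16 27 53 77 88 87 78 75 84
327 13 16 16 16 15 17 16 13 12 12 14 15 29 52 72 78 75 67 70 90
335 23 17 13 12 15 16 17 18 18 19 26 34 41 53 71 98 123 134 133 124
336 14 15 14 14 17 27 33 35 36 39 49 61 67 71 73 82 100 112 109 97
c5 red px 325.17 222.84 rows [222 223 224] 254
 a 68 zb 0.066 red top/bot [[323.5, 223.0], [323.5, 229.7]] other [[336.2, 219.7], [336.1, 226.3]]
 a 68 zb 0.058 red top/bot [[323.5, 225.2], [323.6, 231.9]] other [[336.2, 221.9], [336.1, 228.5]]
 a 60 zb 0.066 red top/bot [[323.2, 222.5], [323.2, 229.2]] other [[336.6, 220.2], [336.5, 226.8]]
 a 60 zb 0.058 red top/bot [[323.2, 224.7], [323.2, 231.4]] other [[336.6, 222.4], [336.5, 229.0]]
323 [53 67 79 85 86 83 76 64 59 57 55 54 57 68 81 92 95 95 91 89]
324 [28 42 55 61 61 59 51 38 30 25 26 25 33 54 76 91 96 93 87 83]
325 [19 25 35 38 38 37 34 26 19 16 15 17 26 50 74 91 93 88 81 80]
335 [ 23  17  13  12  15  16  17  18  18  19  26  34  41  53  71  98 123 134
 133 124]
336 [ 14  15  14  14  17  27  33  35  36  39  49  61  67  71  73  82 100 112
 109  97]
337 [15 13 16 18 29 47 59 63 64 67 76 86 88 85 78 78 88 95 89 73]
```

>>> {"method": "play_rows", "body": {"steps": [{"ax": 0, "ay": 0, "az": -0.06, "x": 0, "y": 0, "z": 0, "jaw": 203}, {"ax": 0, "ay": 0, "az": -0.06, "x": 0, "y": 0, "z": 0, "jaw": 203}, {"ax": 0, "ay": 0, "az": 0, "x": 0, "y": 0, "z": 0, "jaw": 203}]}}

```text
clock: 13.5
eef_pos: [0.5995, 0.0293, 0.0599]
tcp_rot: [0.703, 0.712, -0.0, -0.0]
ft_force: [-0.6, 0.7, 1.1]
grip_width: 0.0174
finger_force: 0.0
```

```bash
python3 -c "
from h import *
cols('c6',(323,324,325,326,327,335,336))"
```

```text
t 13.50 p [0.5995 0.0293 0.0599] yaw 90.72 j6 -0.080 zdir [-0.001  0.    -1.   ] F [-0.62  0.73  1.07] T [ 0.002  0.069 -0.032] w 0.0174 f 0.0
rows 216..235
323 39 51 63 73 76 77 78 77 76 73 70 68 67 66 70 78 87 92 91 89
324 21 29 42 52 56 56 57 55 52 47 42 40 39 38 44 59 77 86 86 84
325 14 20 32 40 42 42 41 41 36 30 22 19 18 19 24 40 63 78 81 83
326 15 17 24 27 26 27 26 28 27 25 20 17 16 16 20 33 51 66 74 88
327 18 16 16 14 15 15 13 16 17 18 18 17 15 18 21 33 46 56 68 92
335 18 15 16 14 14 16 15 18 21 23 24 29 35 47 68 95 117 124 125 121
336 15 13 13 14 15 19 27 34 39 44 46 51 59 65 72 81 97 105 104 95
```

Dropped: between the last two frames the red end's bottom edge jumped from 229.2 to 231.5 px, about 8 mm. The bar's yaw is about 76°. Now I'll turn it forward with the grip still loose, lowering slightly as it sinks.

>>> {"method": "play_rows", "body": {"steps": [{"ax": 0, "ay": 0, "az": 0.13, "x": 0, "y": 0, "z": 0.0002, "jaw": 203}, {"ax": 0, "ay": 0, "az": 0.13, "x": 0, "y": 0, "z": 0.0002, "jaw": 203}, {"ax": 0, "ay": 0, "az": 0.13, "x": 0, "y": 0, "z": 0.0002, "jaw": 203}, {"ax": 0, "ay": 0, "az": 0.13, "x": 0, "y": 0, "z": 0.0002, "jaw": 203}, {"ax": 0, "ay": 0, "az": 0.13, "x": 0, "y": 0, "z": 0.0002, "jaw": 203}, {"ax": 0, "ay": 0, "az": 0.13, "x": 0, "y": 0, "z": 0.0002, "jaw": 203}, {"ax": 0, "ay": 0, "az": 0.13, "x": 0, "y": 0, "z": 0.0002, "jaw": 203}, {"ax": 0, "ay": 0, "az": 0.13, "x": 0, "y": 0, "z": 0.0002, "jaw": 203}, {"ax": 0, "ay": 0, "az": 0.13, "x": 0, "y": 0, "z": 0.0002, "jaw": 203}, {"ax": 0, "ay": 0, "az": 0.13, "x": 0, "y": 0, "z": 0.0002, "jaw": 203}]}}

```text
clock: 14.55
eef_pos: [0.6004, 0.0292, 0.0583]
tcp_rot: [0.99, 0.138, 0.001, 0.0]
ft_force: [2.0, -0.1, -0.1]
grip_width: 0.0174
finger_force: 0.8
```

```bash
python3 -c "
from h import *
st([.6,.029,.058])
cv2.imwrite('pics/raw_f1.png',imaging.camera('scene'))"
```

```text
t 14.55 p [0.6004 0.0292 0.0583] yaw 15.90 j6 1.226 zdir [ 0.001 -0.    -1.   ] F [ 2.   -0.14 -0.08] T [-0.06  -0.213  0.047] w 0.0174 f 0.8
tool shift [-0.0005  0.      0.0003]
```

Small forces. Continuing forward to j6 ≈ 2.52.

>>> {"method": "play_rows", "body": {"steps": [{"ax": 0, "ay": 0, "az": 0.13, "x": 0, "y": 0, "z": 0.0002, "jaw": 203}, {"ax": 0, "ay": 0, "az": 0.13, "x": 0, "y": 0, "z": 0.0002, "jaw": 203}, {"ax": 0, "ay": 0, "az": 0.13, "x": 0, "y": 0, "z": 0.0002, "jaw": 203}, {"ax": 0, "ay": 0, "az": 0.13, "x": 0, "y": 0, "z": 0.0002, "jaw": 203}, {"ax": 0, "ay": 0, "az": 0.13, "x": 0, "y": 0, "z": 0.0002, "jaw": 203}, {"ax": 0, "ay": 0, "az": 0.13, "x": 0, "y": 0, "z": 0.0002, "jaw": 203}, {"ax": 0, "ay": 0, "az": 0.13, "x": 0, "y": 0, "z": 0.0002, "jaw": 203}, {"ax": 0, "ay": 0, "az": 0.13, "x": 0, "y": 0, "z": 0.0002, "jaw": 203}, {"ax": 0, "ay": 0, "az": 0.13, "x": 0, "y": 0, "z": 0.0002, "jaw": 203}, {"ax": 0, "ay": 0, "az": 0.13, "x": 0, "y": 0, "z": 0.0002, "jaw": 203}, {"ax": 0, "ay": 0, "az": 0, "x": 0, "y": 0, "z": 0, "jaw": 203}]}}

```text
clock: 15.7
eef_pos: [0.5996, 0.0291, 0.0563]
tcp_rot: [0.874, -0.486, -0.0, 0.0]
ft_force: [0.3, -0.2, -0.4]
grip_width: 0.0174
finger_force: 0.0
```

```bash
python3 -c "
from h import *
st([.6,.029,.058])
cv2.imwrite('pics/raw_f2.png',imaging.camera('scene'))"
```

```text
t 15.70 p [0.5996 0.0291 0.0563] yaw -58.12 j6 2.518 zdir [-0. -0. -1.] F [ 0.31 -0.22 -0.37] T [ 0.038 -0.003 -0.017] w 0.0174 f 0.0
tool shift [ 0.0003 -0.0003 -0.0017]
```

>>> {"method": "play_rows", "body": {"steps": [{"ax": 0, "ay": 0, "az": 0, "x": 0, "y": 0, "z": 0, "jaw": 130}, {"ax": 0, "ay": 0, "az": 0, "x": 0, "y": 0, "z": 0, "jaw": 130}, {"ax": 0, "ay": 0, "az": 0, "x": 0, "y": 0, "z": 0, "jaw": 130}, {"ax": 0, "ay": 0, "az": 0, "x": 0, "y": 0, "z": -0.02, "jaw": 130}, {"ax": 0, "ay": 0, "az": 0, "x": 0, "y": 0, "z": -0.025, "jaw": 130}, {"ax": 0, "ay": 0, "az": -0.148, "x": 0, "y": 0, "z": 0, "jaw": 130}, {"ax": 0, "ay": 0, "az": -0.148, "x": 0, "y": 0, "z": 0, "jaw": 130}, {"ax": 0, "ay": 0, "az": -0.148, "x": 0, "y": 0, "z": 0, "jaw": 130}, {"ax": 0, "ay": 0, "az": -0.148, "x": 0, "y": 0, "z": 0, "jaw": 130}, {"ax": 0, "ay": 0, "az": -0.148, "x": 0, "y": 0, "z": 0, "jaw": 130}, {"ax": 0, "ay": 0, "az": -0.148, "x": 0, "y": 0, "z": 0, "jaw": 130}, {"ax": 0, "ay": 0, "az": -0.148, "x": 0, "y": 0, "z": 0, "jaw": 130}, {"ax": 0, "ay": 0, "az": -0.148, "x": 0, "y": 0, "z": 0, "jaw": 130}, {"ax": 0, "ay": 0, "az": -0.148, "x": 0, "y": 0, "z": 0, "jaw": 130}, {"ax": 0, "ay": 0, "az": -0.148, "x": 0, "y": 0, "z": 0, "jaw": 130}]}}

```text
clock: 17.25
eef_pos: [0.5997, 0.0294, 0.1012]
tcp_rot: [0.972, 0.234, -0.0, -0.0]
ft_force: [0.1, 0.8, -0.4]
grip_width: 0.0419
finger_force: 0.0
```

>>> {"method": "play_rows", "body": {"steps": [{"ax": 0, "ay": 0, "az": -0.148, "x": 0, "y": 0, "z": 0, "jaw": 130}, {"ax": 0, "ay": 0, "az": -0.148, "x": 0, "y": 0, "z": 0, "jaw": 130}, {"ax": 0, "ay": 0, "az": -0.148, "x": 0, "y": 0, "z": 0, "jaw": 130}, {"ax": 0, "ay": 0, "az": -0.148, "x": 0, "y": 0, "z": 0, "jaw": 130}, {"ax": 0, "ay": 0, "az": -0.148, "x": 0, "y": 0, "z": 0, "jaw": 130}, {"ax": 0, "ay": 0, "az": -0.148, "x": 0, "y": 0, "z": 0, "jaw": 130}, {"ax": 0, "ay": 0, "az": -0.148, "x": 0, "y": 0, "z": 0, "jaw": 130}, {"ax": 0, "ay": 0, "az": -0.148, "x": 0, "y": 0, "z": 0, "jaw": 130}, {"ax": 0, "ay": 0, "az": -0.148, "x": 0, "y": 0, "z": 0, "jaw": 130}, {"ax": 0, "ay": 0, "az": -0.148, "x": 0, "y": 0, "z": 0, "jaw": 130}, {"ax": 0, "ay": 0, "az": -0.148, "x": 0, "y": 0, "z": 0, "jaw": 130}, {"ax": 0, "ay": 0, "az": -0.148, "x": 0, "y": 0, "z": 0, "jaw": 130}, {"ax": 0, "ay": 0, "az": -0.148, "x": 0, "y": 0, "z": 0, "jaw": 130}, {"ax": 0, "ay": 0, "az": 0, "x": 0, "y": 0, "z": 0, "jaw": 130}]}}

```text
clock: 18.65
eef_pos: [0.5997, 0.0294, 0.1012]
tcp_rot: [0.367, 0.93, 0.0, -0.0]
ft_force: [-0.2, -0.1, 0.3]
grip_width: 0.0415
finger_force: 0.0
```

```bash
python3 -c "
from h import *
st([.6,.029,.055])
im=imaging.camera('scene');cv2.imwrite('pics/raw_f3.png',im)
cv2.imwrite('pics/v_f3.png',cv2.resize(im[195:245,305:355],None,fx=10,fy=10,interpolation=cv2.INTER_CUBIC))"
```

```text
t 18.65 p [0.5997 0.0294 0.1012] yaw 136.91 j6 -0.886 zdir [-0.  0. -1.] F [-0.17 -0.1   0.35] T [-0.033 -0.023 -0.045] w 0.0415 f 0.0
tool shift [-0.0005 -0.0001  0.0462]
```

View pics/v_f3.png

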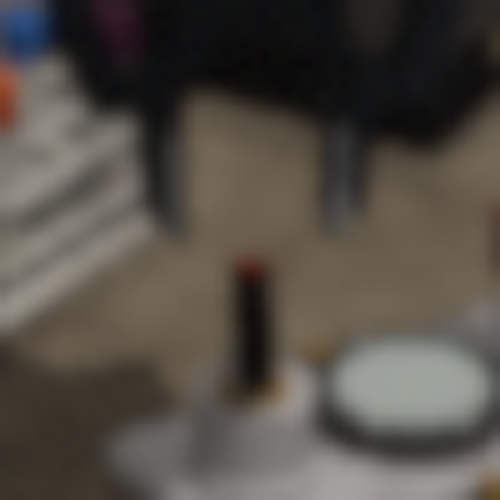

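The bar is seen edge-on with its red end far, crop (252,265), so its yaw is about -49°. It's clearly lower, with its underside near the boss. Regripping.

>>> {"method": "play_rows", "body": {"steps": [{"ax": 0, "ay": 0, "az": 0, "x": -0.0003, "y": 0, "z": 0.023, "jaw": 130}, {"ax": 0, "ay": 0, "az": 0, "x": 0, "y": 0, "z": 0.0225, "jaw": 130}, {"ax": 0, "ay": 0, "az": 0, "x": 0, "y": 0, "z": 0, "jaw": 203}, {"ax": 0, "ay": 0, "az": 0, "x": 0, "y": 0, "z": 0, "jaw": 203}, {"ax": 0, "ay": 0, "az": 0, "x": 0, "y": 0, "z": 0, "jaw": 203}, {"ax": 0, "ay": 0, "az": 0, "x": 0, "y": 0, "z": 0, "jaw": 203}]}}

```text
clock: 19.3
eef_pos: [0.601, 0.0291, 0.0571]
tcp_rot: [0.368, 0.93, 0.0, 0.001]
ft_force: [-0.2, -0.4, -0.4]
grip_width: 0.0175
finger_force: 0.0
```

>>> {"method": "play_rows", "body": {"steps": [{"ax": 0, "ay": 0, "az": 0.13, "x": 0, "y": 0, "z": 0.0001, "jaw": 203}, {"ax": 0, "ay": 0, "az": 0.13, "x": 0, "y": 0, "z": 0.0001, "jaw": 203}, {"ax": 0, "ay": 0, "az": 0.13, "x": 0, "y": 0, "z": 0.0001, "jaw": 203}, {"ax": 0, "ay": 0, "az": 0.13, "x": 0, "y": 0, "z": 0.0001, "jaw": 203}, {"ax": 0, "ay": 0, "az": 0.13, "x": 0, "y": 0, "z": 0.0001, "jaw": 203}, {"ax": 0, "ay": 0, "az": 0.13, "x": 0, "y": 0, "z": 0.0001, "jaw": 203}, {"ax": 0, "ay": 0, "az": 0.13, "x": 0, "y": 0, "z": 0.0001, "jaw": 203}, {"ax": 0, "ay": 0, "az": 0.13, "x": 0, "y": 0, "z": 0.0001, "jaw": 203}, {"ax": 0, "ay": 0, "az": 0.13, "x": 0, "y": 0, "z": 0.0001, "jaw": 203}, {"ax": 0, "ay": 0, "az": 0.13, "x": 0, "y": 0, "z": 0.0001, "jaw": 203}]}}

```text
clock: 20.3
eef_pos: [0.5999, 0.0287, 0.0555]
tcp_rot: [0.857, 0.516, -0.0, 0.0]
ft_force: [-1.4, -1.0, -1.4]
grip_width: 0.0177
finger_force: 0.8
```

```bash
python3 -c "
from h import *
st([.6,.029,.055])
cv2.imwrite('pics/raw_f4.png',imaging.camera('scene'))"
```

```text
t 20.30 p [0.5999 0.0287 0.0555] yaw 62.10 j6 0.420 zdir [ 0.    -0.001 -1.   ] F [-1.4  -0.99 -1.39] T [-0.135  0.093 -0.003] w 0.0177 f 0.8
tool shift [ 0.0003 -0.0001  0.0005]
```

>>> {"method": "play_rows", "body": {"steps": [{"ax": 0, "ay": 0, "az": 0.13, "x": 0, "y": 0, "z": 0.0001, "jaw": 203}, {"ax": 0, "ay": 0, "az": 0.13, "x": 0, "y": 0, "z": 0.0001, "jaw": 203}, {"ax": 0, "ay": 0, "az": 0.13, "x": 0, "y": 0, "z": 0.0001, "jaw": 203}, {"ax": 0, "ay": 0, "az": 0.13, "x": 0, "y": 0, "z": 0.0001, "jaw": 203}, {"ax": 0, "ay": 0, "az": 0.13, "x": 0, "y": 0, "z": 0.0001, "jaw": 203}, {"ax": 0, "ay": 0, "az": 0.13, "x": 0, "y": 0, "z": 0.0001, "jaw": 203}, {"ax": 0, "ay": 0, "az": 0.13, "x": 0, "y": 0, "z": 0.0001, "jaw": 203}, {"ax": 0, "ay": 0, "az": 0.13, "x": 0, "y": 0, "z": 0.0001, "jaw": 203}, {"ax": 0, "ay": 0, "az": 0.13, "x": 0, "y": 0, "z": 0.0001, "jaw": 203}, {"ax": 0, "ay": 0, "az": 0.13, "x": 0, "y": 0, "z": 0.0001, "jaw": 203}, {"ax": 0, "ay": 0, "az": 0.13, "x": 0, "y": 0, "z": 0.0001, "jaw": 203}, {"ax": 0, "ay": 0, "az": 0.13, "x": 0, "y": 0, "z": 0.0001, "jaw": 203}, {"ax": 0, "ay": 0, "az": 0.13, "x": 0, "y": 0, "z": 0.0001, "jaw": 203}, {"ax": 0, "ay": 0, "az": 0.13, "x": 0, "y": 0, "z": 0.0001, "jaw": 203}, {"ax": 0, "ay": 0, "az": 0.13, "x": 0, "y": 0, "z": 0.0001, "jaw": 203}, {"ax": 0, "ay": 0, "az": 0.13, "x": 0, "y": 0, "z": 0.0001, "jaw": 203}, {"ax": 0, "ay": 0, "az": 0, "x": 0, "y": 0, "z": 0, "jaw": 203}]}}

```text
clock: 22.05
eef_pos: [0.6002, 0.0289, 0.0537]
tcp_rot: [0.88, -0.475, 0.0, -0.0]
ft_force: [0.1, -0.7, -0.0]
grip_width: 0.0173
finger_force: 0.4
```

>>> {"method": "play_rows", "body": {"steps": [{"ax": 0, "ay": 0, "az": 0, "x": 0, "y": 0, "z": 0, "jaw": 130}, {"ax": 0, "ay": 0, "az": 0, "x": 0, "y": 0, "z": 0, "jaw": 130}, {"ax": 0, "ay": 0, "az": 0, "x": 0, "y": 0, "z": 0, "jaw": 130}, {"ax": 0, "ay": 0, "az": 0, "x": 0, "y": 0, "z": -0.02, "jaw": 130}, {"ax": 0, "ay": 0, "az": 0, "x": 0, "y": 0, "z": -0.025, "jaw": 130}, {"ax": 0, "ay": 0, "az": -0.148, "x": 0, "y": 0, "z": 0, "jaw": 130}, {"ax": 0, "ay": 0, "az": -0.148, "x": 0, "y": 0, "z": 0, "jaw": 130}, {"ax": 0, "ay": 0, "az": -0.148, "x": 0, "y": 0, "z": 0, "jaw": 130}, {"ax": 0, "ay": 0, "az": -0.148, "x": 0, "y": 0, "z": 0, "jaw": 130}, {"ax": 0, "ay": 0, "az": -0.148, "x": 0, "y": 0, "z": 0, "jaw": 130}, {"ax": 0, "ay": 0, "az": -0.148, "x": 0, "y": 0, "z": 0, "jaw": 130}, {"ax": 0, "ay": 0, "az": -0.148, "x": 0, "y": 0, "z": 0, "jaw": 130}, {"ax": 0, "ay": 0, "az": -0.148, "x": 0, "y": 0, "z": 0, "jaw": 130}, {"ax": 0, "ay": 0, "az": -0.148, "x": 0, "y": 0, "z": 0, "jaw": 130}, {"ax": 0, "ay": 0, "az": -0.148, "x": 0, "y": 0, "z": 0, "jaw": 130}]}}

```text
clock: 23.55
eef_pos: [0.6002, 0.0292, 0.0983]
tcp_rot: [0.969, 0.246, 0.0, -0.0]
ft_force: [-0.6, -0.0, 0.6]
grip_width: 0.0419
finger_force: 0.0
```

>>> {"method": "play_rows", "body": {"steps": [{"ax": 0, "ay": 0, "az": -0.148, "x": 0, "y": 0, "z": 0, "jaw": 130}, {"ax": 0, "ay": 0, "az": -0.148, "x": 0, "y": 0, "z": 0, "jaw": 130}, {"ax": 0, "ay": 0, "az": -0.148, "x": 0, "y": 0, "z": 0, "jaw": 130}, {"ax": 0, "ay": 0, "az": -0.148, "x": 0, "y": 0, "z": 0, "jaw": 130}, {"ax": 0, "ay": 0, "az": -0.148, "x": 0, "y": 0, "z": 0, "jaw": 130}, {"ax": 0, "ay": 0, "az": -0.148, "x": 0, "y": 0, "z": 0, "jaw": 130}, {"ax": 0, "ay": 0, "az": -0.148, "x": 0, "y": 0, "z": 0, "jaw": 130}, {"ax": 0, "ay": 0, "az": -0.148, "x": 0, "y": 0, "z": 0, "jaw": 130}, {"ax": 0, "ay": 0, "az": -0.148, "x": 0, "y": 0, "z": 0, "jaw": 130}, {"ax": 0, "ay": 0, "az": -0.148, "x": 0, "y": 0, "z": 0, "jaw": 130}, {"ax": 0, "ay": 0, "az": -0.148, "x": 0, "y": 0, "z": 0, "jaw": 130}, {"ax": 0, "ay": 0, "az": -0.148, "x": 0, "y": 0, "z": 0, "jaw": 130}, {"ax": 0, "ay": 0, "az": 0, "x": 0, "y": 0, "z": 0, "jaw": 130}]}}

```text
clock: 24.85
eef_pos: [0.6002, 0.0292, 0.0983]
tcp_rot: [0.424, 0.906, 0.0, 0.0]
ft_force: [0.3, 0.2, -0.0]
grip_width: 0.0419
finger_force: 0.0
```

```bash
python3 -c "
from h import *
st([.6,.029,.0535])
im=imaging.camera('scene');cv2.imwrite('pics/raw_f5.png',im)
b=im.astype(int); rd=b[...,2]-np.maximum(b[...,0],b[...,1]); ys,xs=np.where(rd[215:240,316:346]>25); print('red',xs.mean()+316 if len(xs) else None,ys.mean()+215 if len(ys) else None)
g=cv2.cvtColor(im,cv2.COLOR_BGR2GRAY)
for u in (321,323,325,327,329,331,333,335,337): print(u,*g[216:240,u])
for zb in(.052,.055):
  for a in(140,130,120): r=np.radians(a); d=.022*np.array([np.cos(r),np.sin(r)]); print(zb,a,w2px('scene',[[.6+d[0],.029+d[1],zb+.024],[.6+d[0],.029+d[1],zb],[.6-d[0],.029-d[1],zb+.024],[.6-d[0],.029-d[1],zb]]).round(1).tolist())"
```

```text
t 24.85 p [0.6002 0.0292 0.0983] yaw 129.82 j6 -0.762 zdir [ 0.  0. -1.] F [ 0.33  0.22 -0.02] T [ 0.005 -0.03   0.004] w 0.0419 f 0.0
tool shift [-0.     -0.0003  0.0448]
red 330.0 227.71428571428572
321 56 67 79 87 96 99 101 103 104 102 99 97 94 90 89 88 84 75 63 61 74 91 101 103
323 74 73 77 87 97 102 102 101 100 98 98 97 94 93 92 93 94 92 83 77 84 94 97 95
325 100 98 97 98 100 103 103 102 98 96 97 97 96 94 96 96 96 95 90 86 82 80 79 80
327 100 98 97 97 97 94 89 84 81 79 79 79 81 81 80 76 72 67 68 73 80 83 85 87
329 97 96 96 95 92 79 54 32 23 21 23 28 31 31 29 29 29 31 39 59 78 89 96 102
331 98 98 96 93 92 84 70 57 48 45 44 44 41 33 30 31 32 36 56 87 108 110 111 114
333 98 97 94 91 90 91 92 93 92 93 94 93 90 85 86 98 110 113 122 135 137 126 120 121
335 92 92 90 92 94 95 96 97 99 101 103 105 104 97 92 103 124 136 139 133 121 111 114 119
337 68 72 76 84 93 97 98 98 99 100 102 102 99 91 82 79 88 95 90 75 61 58 75 105
0.052 140 [[330.9, 229.0], [330.9, 235.6], [328.7, 221.7], [328.6, 228.3]]
0.052 130 [[329.7, 229.0], [329.6, 235.6], [329.9, 221.7], [329.8, 228.2]]
0.052 120 [[328.4, 228.9], [328.4, 235.6], [331.1, 221.8], [331.0, 228.3]]
0.055 140 [[330.9, 228.1], [330.9, 234.8], [328.7, 220.9], [328.6, 227.5]]
0.055 130 [[329.7, 228.2], [329.7, 234.8], [329.9, 220.9], [329.8, 227.4]]
0.055 120 [[328.4, 228.1], [328.4, 234.7], [331.1, 220.9], [331.0, 227.5]]
```

The red end is now near, at px (330,228), so the bar's yaw is about 133° and its top matches an underside of about 52 mm. It has turned forward about 303°, leaving about 57° to reach its drop yaw of about 76°. Regripping loosely and turning the rest.

>>> {"method": "play_rows", "body": {"steps": [{"ax": 0, "ay": 0, "az": 0, "x": 0, "y": 0, "z": 0.023, "jaw": 130}, {"ax": 0, "ay": 0, "az": 0, "x": 0, "y": 0, "z": 0.0225, "jaw": 130}, {"ax": 0, "ay": 0, "az": 0, "x": 0, "y": 0, "z": 0, "jaw": 203}, {"ax": 0, "ay": 0, "az": 0, "x": 0, "y": 0, "z": 0, "jaw": 203}, {"ax": 0, "ay": 0, "az": 0, "x": 0, "y": 0, "z": 0, "jaw": 203}, {"ax": 0, "ay": 0, "az": 0, "x": 0, "y": 0, "z": 0, "jaw": 203}]}}

```text
clock: 25.5
eef_pos: [0.601, 0.0291, 0.054]
tcp_rot: [0.425, 0.905, 0.0, 0.001]
ft_force: [-0.5, 0.5, 0.1]
grip_width: 0.0177
finger_force: 0.0
```

>>> {"method": "play_rows", "body": {"steps": [{"ax": 0, "ay": 0, "az": 0.122, "x": 0, "y": 0, "z": 0.0001, "jaw": 203}, {"ax": 0, "ay": 0, "az": 0.122, "x": 0, "y": 0, "z": 0.0001, "jaw": 203}, {"ax": 0, "ay": 0, "az": 0.122, "x": 0, "y": 0, "z": 0.0001, "jaw": 203}, {"ax": 0, "ay": 0, "az": 0.122, "x": 0, "y": 0, "z": 0.0001, "jaw": 203}, {"ax": 0, "ay": 0, "az": 0.122, "x": 0, "y": 0, "z": 0.0001, "jaw": 203}, {"ax": 0, "ay": 0, "az": 0.122, "x": 0, "y": 0, "z": 0.0001, "jaw": 203}, {"ax": 0, "ay": 0, "az": 0.122, "x": 0, "y": 0, "z": 0.0001, "jaw": 203}, {"ax": 0, "ay": 0, "az": 0.122, "x": 0, "y": 0, "z": 0.0001, "jaw": 203}, {"ax": 0, "ay": 0, "az": 0.1, "x": 0, "y": 0, "z": 0.0001, "jaw": 203}, {"ax": 0, "ay": 0, "az": 0.08, "x": 0, "y": 0, "z": 0.0001, "jaw": 203}, {"ax": 0, "ay": 0, "az": 0.06, "x": 0, "y": 0, "z": 0.0001, "jaw": 203}, {"ax": 0, "ay": 0, "az": 0, "x": 0, "y": 0, "z": 0, "jaw": 203}]}}

```text
clock: 26.7
eef_pos: [0.6001, 0.0289, 0.0523]
tcp_rot: [0.866, 0.501, 0.0, 0.0]
ft_force: [0.5, 0.4, 0.0]
grip_width: 0.0174
finger_force: 0.3
```

```bash
python3 -c "
from h import *
cols('f6',(322,323,324,325,326,335,336,337)); ends('f6',75)" | grep -v zb\ 0.066; python3 -c "
from h import *
for a in(66,72,78,84):
  r=np.radians(a); d=.022*np.array([np.cos(r),np.sin(r)]); print(a,w2px('scene',[[.6+d[0],.029+d[1],.074],[.6+d[0],.029+d[1],.05],[.6-d[0],.029-d[1],.074],[.6-d[0],.029-d[1],.05]]).round(1).tolist())"
```

```text
t 26.70 p [0.6001 0.0289 0.0523] yaw 60.11 j6 0.454 zdir [ 0.001 -0.    -1.   ] F [0.51 0.39 0.01] T [-0.056  0.15   0.011] w 0.0174 f 0.3
rows 216..235
322 104 99 97 99 101 101 101 102 102 100 94 88 83 79 77 78 81 87 90 92
323 90 88 91 95 99 100 100 100 97 94 84 73 62 56 55 57 60 69 81 87
324 64 66 74 86 91 93 93 92 89 82 70 52 37 31 30 29 34 47 65 76
325 35 40 52 67 73 74 74 73 70 64 52 38 26 20 17 18 21 34 54 71
326 17 23 32 41 46 44 44 43 42 39 35 29 24 23 20 19 21 31 52 68
335 30 21 17 16 15 16 14 19 30 39 39 40 40 41 49 69 94 114 122 121
336 36 26 21 17 15 15 18 23 35 43 45 43 43 44 51 67 87 101 101 94
337 40 28 21 16 18 21 28 39 53 64 67 65 64 62 63 72 84 93 87 73
f6 red px 325.52 227.49 rows [227 228] 129
 a 75 zb 0.058 red top/bot [[324.0, 225.6], [324.0, 232.2]] other [[335.7, 221.6], [335.6, 228.1]]
 a 67 zb 0.058 red top/bot [[323.5, 225.2], [323.5, 231.8]] other [[336.2, 222.0], [336.1, 228.6]]
323 [ 90  88  91  95  99 100 100 100  97  94  84  73  62  56  55  57  60  69
  81  87]
324 [64 66 74 86 91 93 93 92 89 82 70 52 37 31 30 29 34 47 65 76]
325 [35 40 52 67 73 74 74 73 70 64 52 38 26 20 17 18 21 34 54 71]
335 [ 30  21  17  16  15  16  14  19  30  39  39  40  40  41  49  69  94 114
 122 121]
336 [ 36  26  21  17  15  15  18  23  35  43  45  43  43  44  51  67  87 101
 101  94]
337 [40 28 21 16 18 21 28 39 53 64 67 65 64 62 63 72 84 93 87 73]
66 [[323.3, 227.4], [323.3, 234.0], [336.2, 224.3], [336.1, 230.9]]
72 [[323.7, 227.7], [323.7, 234.3], [335.8, 224.0], [335.7, 230.5]]
78 [[324.1, 228.1], [324.1, 234.7], [335.4, 223.7], [335.3, 230.2]]
84 [[324.6, 228.4], [324.6, 235.0], [334.9, 223.4], [334.8, 229.9]]
```

The red end's bottom edge is 2.6 px lower than just after the drop, about 8 mm, so the bolt has made a full turn. The bar's yaw is about 73–75°. Aligning the fingers with the bar and clamping.

>>> {"method": "play_rows", "body": {"steps": [{"ax": 0, "ay": 0, "az": -0.12, "x": 0, "y": 0, "z": 0, "jaw": 203}, {"ax": 0, "ay": 0, "az": -0.12, "x": 0, "y": 0, "z": 0, "jaw": 203}, {"ax": 0, "ay": 0, "az": 0, "x": 0, "y": 0, "z": 0, "jaw": 203}, {"ax": 0, "ay": 0, "az": 0, "x": 0, "y": 0, "z": 0, "jaw": 212}, {"ax": 0, "ay": 0, "az": 0, "x": 0, "y": 0, "z": 0, "jaw": 235}, {"ax": 0, "ay": 0, "az": 0, "x": 0, "y": 0, "z": 0, "jaw": 235}, {"ax": 0, "ay": 0, "az": 0, "x": 0, "y": 0, "z": 0, "jaw": 235}, {"ax": 0, "ay": 0, "az": 0, "x": 0, "y": 0, "z": 0, "jaw": 235}, {"ax": 0, "ay": 0, "az": 0, "x": 0, "y": 0, "z": 0, "jaw": 235}], "squeeze": 30}}

```text
clock: 27.65
eef_pos: [0.6002, 0.0292, 0.052]
tcp_rot: [0.799, 0.601, 0.0, 0.0]
ft_force: [-1.5, 1.4, 6.2]
grip_width: 0.0115
finger_force: 32.1
```

```bash
python3 -c "
from h import *
cols('f7',(322,323,324,325,326,335,336,337))
im=imaging.camera('scene'); cv2.imwrite('pics/v_f7.png',cv2.resize(im[195:245,305:355],None,fx=10,fy=10,interpolation=cv2.INTER_CUBIC))"
```

```text
t 27.65 p [0.6002 0.0292 0.052 ] yaw 73.85 j6 0.214 zdir [ 0.001  0.    -1.   ] F [-1.48  1.38  6.15] T [ 0.117  0.26  -0.112] w 0.0115 f 32.1
rows 216..235
322 73 86 92 96 99 101 101 102 102 100 95 88 83 79 78 78 82 86 90 92
323 55 68 77 86 94 98 100 99 97 94 85 72 63 57 56 57 60 69 80 87
324 33 42 49 63 78 89 92 91 89 82 71 53 38 32 29 30 35 48 64 76
325 18 20 25 38 54 67 71 71 68 63 52 38 25 19 18 19 21 34 55 70
326 14 14 16 21 30 40 43 43 41 39 34 27 23 21 20 21 22 33 53 69
335 16 17 17 14 13 12 14 19 23 24 21 18 21 23 37 64 96 116 124 121
336 15 14 12 15 13 15 21 34 43 44 39 37 38 40 47 64 86 101 102 94
337 13 13 13 13 15 17 31 52 67 70 67 65 65 64 64 71 85 92 87 73
```

View pics/v_f7.png

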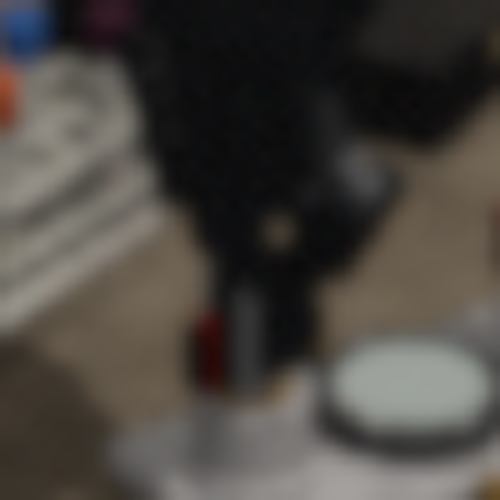

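The fingers are closed on the sunken bar (red end at crop (210,350)). The opening is 11.5 mm, the grip is 32 N, and the bar didn't move when clamped. Handing in.

```bash
python3 -c "
from bench import bot
print(bot.finish_job())"
```

```text
the job is handed in; nothing more can be done
None
```

I turned the proud bolt backward until it dropped about 8 mm into its thread, then forward one full turn (to within a few degrees), and handed the job in at about 28 s with the gripper clamped on its head at about 32 N.

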